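# Load the ware tray and click on its stacking sleeves

### The job

Make the ware tray ready for stacking: take every dark grey ceramic saddle that lies on the sheet of paper and set it flat in a bay of its own on the tray, hollow side down and lengthwise in line with the bay, filling the row nearest the robot completely and putting any others in the far row. Only when all the saddles are in, slide one of the two spacer sleeves onto each of the tray's posts, pushing it down past the sprung ball until it clicks and sits fully home on the tray floor. If a saddle gets knocked out of place, put it back, and leave the pot, the spatula and the brush where they are.

Things in the scene. Friction and masses are not known exactly. Their poses are not given: they have to be found in the camera images.
- tray: plywood ware tray fixed to the table, 198 x 384 mm, floor 8 mm thick; origin on the table under its centre, z up, x away from the robot. Battens 6 mm high (above the floor) and 12 mm thick part it into six open bays, 82 mm (tray x) by 68 mm (tray y): two rows of three, the rows along tray y, the near row at x = -47 mm. A steel post stands at each end, at y = +158 and -158 mm
- bay_near_left (a point): centre of the floor of the left bay of the row nearest the robot, on top of the tray floor (8 mm above the table); axes as the tray's; left is tray +y
- bay_near_mid (a point): centre of the floor of the mid bay of the row nearest the robot, on top of the tray floor (8 mm above the table); axes as the tray's; left is tray +y
- bay_near_right (a point): centre of the floor of the right bay of the row nearest the robot, on top of the tray floor (8 mm above the table); axes as the tray's; left is tray +y
- bay_far_left (a point): centre of the floor of the left bay of the row farthest from the robot, on top of the tray floor (8 mm above the table); axes as the tray's; left is tray +y
- bay_far_mid (a point): centre of the floor of the mid bay of the row farthest from the robot, on top of the tray floor (8 mm above the table); axes as the tray's; left is tray +y
- bay_far_right (a point): centre of the floor of the right bay of the row farthest from the robot, on top of the tray floor (8 mm above the table); axes as the tray's; left is tray +y
- post_left (a point): foot of the left (tray +y) post, on its axis, on the tray floor: where a sleeve's lower face ends up. The post is round, 24 mm thick to 42 mm above this point, then tapers to 12 mm at its top, 54 mm above. A brass sprung ball sticks out 4 mm from the side facing the robot, centred 31 mm above this point; it ends up just above the throat of a sleeve that is home
- post_right (a point): foot of the right (tray -y) post, on its axis, on the tray floor: where a sleeve's lower face ends up. The post is round, 24 mm thick to 42 mm above this point, then tapers to 12 mm at its top, 54 mm above. A brass sprung ball sticks out 4 mm from the side facing the robot, centred 31 mm above this point; it ends up just above the throat of a sleeve that is home
- saddle1_c (a point): dark-grey ceramic saddle 1 (all alike, some absent): half spool lying as an arch, hollow down, 72 mm long (its x, same either way round), 42 mm high, 0.16 kg. Scalloped rims 58 mm wide at both ends, 9 mm long; the waist between, where it is gripped, is 40 mm wide (y), sides upright to 24 mm, top at 34 mm above its underside. The point is its centre, 21 mm above the underside
- saddle2_c (a point): dark-grey ceramic saddle 2 (all alike, some absent): half spool lying as an arch, hollow down, 72 mm long (its x, same either way round), 42 mm high, 0.16 kg. Scalloped rims 58 mm wide at both ends, 9 mm long; the waist between, where it is gripped, is 40 mm wide (y), sides upright to 24 mm, top at 34 mm above its underside. The point is its centre, 21 mm above the underside
- saddle3_c (a point): dark-grey ceramic saddle 3 (all alike, some absent): half spool lying as an arch, hollow down, 72 mm long (its x, same either way round), 42 mm high, 0.16 kg. Scalloped rims 58 mm wide at both ends, 9 mm long; the waist between, where it is gripped, is 40 mm wide (y), sides upright to 24 mm, top at 34 mm above its underside. The point is its centre, 21 mm above the underside
- saddle4_c (a point): dark-grey ceramic saddle 4 (all alike, some absent): half spool lying as an arch, hollow down, 72 mm long (its x, same either way round), 42 mm high, 0.16 kg. Scalloped rims 58 mm wide at both ends, 9 mm long; the waist between, where it is gripped, is 40 mm wide (y), sides upright to 24 mm, top at 34 mm above its underside. The point is its centre, 21 mm above the underside
- saddle5_c (a point): dark-grey ceramic saddle 5 (all alike, some absent): half spool lying as an arch, hollow down, 72 mm long (its x, same either way round), 42 mm high, 0.16 kg. Scalloped rims 58 mm wide at both ends, 9 mm long; the waist between, where it is gripped, is 40 mm wide (y), sides upright to 24 mm, top at 34 mm above its underside. The point is its centre, 21 mm above the underside
- saddle6_c (a point): dark-grey ceramic saddle 6 (all alike, some absent): half spool lying as an arch, hollow down, 72 mm long (its x, same either way round), 42 mm high, 0.16 kg. Scalloped rims 58 mm wide at both ends, 9 mm long; the waist between, where it is gripped, is 40 mm wide (y), sides upright to 24 mm, top at 34 mm above its underside. The point is its centre, 21 mm above the underside
- sleeve1_c (a point): aluminium spacer sleeve 1 (both alike): upright eight-sided tube, 50 mm across flats (flats face its x and every 45 degrees), 56 mm high, 0.16 kg. Bore 26 mm in the lowest 24 mm (throat, stays down), 38 mm above. Its lower face meets the ball some 38 mm above the tray floor, takes some 4 to 10 N to pass it, and snaps down the last few mm. The point is its centre, 28 mm up
- sleeve2_c (a point): aluminium spacer sleeve 2 (both alike): upright eight-sided tube, 50 mm across flats (flats face its x and every 45 degrees), 56 mm high, 0.16 kg. Bore 26 mm in the lowest 24 mm (throat, stays down), 38 mm above. Its lower face meets the ball some 38 mm above the tray floor, takes some 4 to 10 N to pass it, and snaps down the last few mm. The point is its centre, 28 mm up
- pot: bystander, not to be disturbed: squat closed earthenware pot, 60 mm wide, 46 mm high, standing just in front of the saddles and sleeves; origin at its foot
- spatula: bystander, not to be disturbed: hand spatula lying in front of the tray, 200 mm
- brush: bystander, not to be disturbed: brush lying beyond the work area, 200 mm

How it is judged:
By the outcome, as a careful person would: the job done as asked, in the order asked, and still so for the second after the job is handed in, with the robot touching nothing.
Of saddle1, saddle2, saddle3, saddle4, saddle5, saddle6 only 4 to 6 are there at a start; the rules pass over those that are not, and their reading is None.
At some moment in a run one of saddle1, saddle2, saddle3, saddle4, saddle5, saddle6 may be knocked a few centimetres aside while the robot is not near it.
It also fails if it takes over 210 s, if anything falls off the work surface, if the arm or the gripper's body presses on something with over 40 N, if the wrist force passes 120 N, or if a joint passes its speed limit or range.

### The arm

A 6-joint arm with a two-finger parallel gripper is mounted at the origin on the work surface. World frame = base frame: x ahead of the robot, y to its left, z up, the work surface at z = 0. Lengths are in m, angles in rad, forces in N, time in s.
With the tool pointing down it reaches from about 0.375 to 0.9 m from the base axis. Payload 3.1 kg.
Tool frame: the origin (TCP) lies at the very end of the fingers, on their centre line; the grasp point (between the pads) lies 19 mm behind it (bot.grip_point_offset is the distance from the TCP to the grasp point, in m); z points along the fingers, y is the line along which they close (so a half turn about z gives the same grasp; the last joint's range is limited). The gripper opens to 87 mm and grips with 3 to 60 N. Pads are 19 mm wide; open, the fingers measure 117 mm over their backs; the gripper's body (75 mm by 190 mm) begins 51 mm behind the grasp point.
Start: joints at [1.101, 0.527, 1.433, -0, 1.181, -0.178], TCP at [0.18, 0.599, 0.223] pointing down, gripper open.
Joint ranges: [-3.08, 3.08], [-0.75, 2.2], [0.22, 2.44], [-1.43, 4.57], [0, 2.65], [-2.85, 2.85]. Speed limits (rad/s): [2.79, 2.79, 3.14, 3.14, 3.14, 3.14].

### API

Orientations are given as a unit quaternion [x, y, z, w].
In Python, from workcell import bot gives the robot as it stands.
- The arm moves only by the tool jog_arm, never from a script. Its argument "rows" is a list that holds one entry, the list of rows, each a list of 5 numbers: the shift along the tool's x, y, z in mm, then the turn about the tool's z in degrees, then the opening, from 0 (shut) to 1 (fully open). In form: [[[tx, ty, tz, twist, hand], ...]]. A call has 1 to 5 rows; each row is the pose to reach, as a shift and turn from the pose commanded when the call began, along the tool's axes at that moment; what a row does not reach only later rows make up. A row lasts 1/8 s, in which the tool goes at most 62.5 mm and 10.7 degrees, less where a joint would pass 70% of its speed; a pose out of reach is approached as far as the arm can. A call with a gripper value outside its range is refused whole. The fingers move at their own pace and stop on an object; "force" is the grip in N (left out, the last holds). Time passes only in rows, so rows that repeat a pose let the fingers close. It gives the time, the measured TCP pose, the force, the opening and the grip force at its end, in the units of the state.
- bot.sense(): the state, without advancing time (a new reading comes with each control period).
- bot.get_image(name): name is "scene" or "top" or "wrist"; returns the picture (480x640x3 uint8, red, green, blue); there is no depth.
- bot.camera_info(name): a dict with "camera_matrix" (3x3 intrinsics, pixels), "dist_coeffs" ([k1, k2, p1, p2, k3] as OpenCV has them; the pictures are not rectified), "position" and "orientation" of the camera in the world. Camera axes: x right, y down, z forward; pixel columns grow to the right and rows downward; lengths in m; the calibration is good to about 2 mm. A picture is of the moment at which its call begins: read the wrist's pose just before it. camera_info takes no time and is no camera call; for the wrist camera it gives the pose at the moment of the call.
- bot.sign_off(): hands the job in; it is judged then, once.
The state is a dict: "time_s": time; "joints": joint angles; "joint_velocities": joint speeds; "effort": joint torques, N m; "tcp_pos": TCP position; "tcp_rot": TCP orientation; "force": force on the tool from outside, world axes, zero at the start; "wrist_torque": the same for the moment, N m; "grip_width": opening from 0.0 (shut) to 1.0 (fully open); "grip_force": force on a finger pad.
Only numpy, scipy, OpenCV 4.12 (cv2) and the standard library are available. Lean on these libraries where they do the work, as an engineer would, in place of code of your own. Each camera call takes 0.05 s, during which the arm holds its last target. There are 200 camera calls.

## Working session

There is one attempt and no reset: what is moved stays moved. The work goes in short steps, Python scripts to look and compute and a tool call to move; the robot and the scene stay as the last step left them, time stands still between calls to the robot, and variables do not carry over. Pictures are saved under pics/ and viewed, at most 16 in all, crops included, and the job is handed in when it is done.

Besides the shell and the picture viewer there is one more tool, called after "Emit:" as a command line: name --argument value ..., lists and objects as JSON in quotes. jog_arm: Moves the arm, as the interface text tells. Its arguments: {"type":"object","properties":{"rows":{"type":"array","items":{"type":"array","items":{"type":"array","items":{"type":"number"}}}},"force":{"type":"number"}},"required":["rows"]}

```bash
mkdir -p pics; ls; python3 - <<'E'
from workcell import bot
import cv2
for n in("top","scene"):
    im=bot.get_image(n); cv2.imwrite(f"pics/{n}0.png",im[:,:,::-1]); c=bot.camera_info(n); print(n,c)
print(bot.sense()); print(bot.camera_info("wrist"))
E
```

```text
pics
top {'camera_matrix': array([[480.28718728,   0.        , 311.85673367],
       [  0.        , 480.28718728, 246.07242802],
       [  0.        ,   0.        ,   1.        ]]), 'dist_coeffs': array([-0.08804992,  0.        ,  0.        ,  0.        ,  0.        ]), 'position': array([0.45212105, 0.0179397 , 1.19840712]), 'orientation': array([-0.69731675,  0.71525297, -0.04134718,  0.02128267])}
scene {'camera_matrix': array([[622.45990578,   0.        , 318.60383416],
       [  0.        , 622.45990578, 247.76862483],
       [  0.        ,   0.        ,   1.        ]]), 'dist_coeffs': array([-0.00523503,  0.        ,  0.        ,  0.        ,  0.        ]), 'position': array([1.14614945, 0.28920429, 1.07448825]), 'orientation': array([ 0.51786902,  0.80840329, -0.2370272 , -0.14870743])}
{'time_s': 0.1, 'joints': array([ 1.10050655e+00,  5.28364071e-01,  1.43376921e+00, -8.62806951e-08,
        1.18138586e+00, -1.78528426e-01]), 'joint_velocities': array([ 0.0001581 , -0.00238237, -0.00170442,  0.00115284, -0.00071737,
        0.00131986]), 'effort': array([-9.97366874e-05, -4.40986562e+01, -1.77152038e+01,  6.35259342e-02,
        5.32573136e-02, -3.73590797e-05]), 'tcp_pos': array([0.17946333, 0.59799945, 0.22167667]), 'tcp_rot': array([ 1.45363725e-01,  9.89377814e-01, -9.13016057e-04, -3.06995991e-04]), 'force': array([0.53583525, 0.10059264, 0.24271524]), 'wrist_torque': array([-0.00519805, -0.03506537,  0.00433073]), 'grip_force': 0.0, 'grip_width': 0.9995941940402302}
{'camera_matrix': array([[400.46901478,   0.        , 318.32412035],
       [  0.        , 400.46901478, 237.24453134],
       [  0.        ,   0.        ,   1.        ]]), 'dist_coeffs': array([-0.08750958,  0.        ,  0.        ,  0.        ,  0.        ]), 'position': array([0.10302769, 0.62042149, 0.38363894]), 'orientation': array([0.7935259 , 0.59030969, 0.08737598, 0.11923317])}
```

View pics/top0.png

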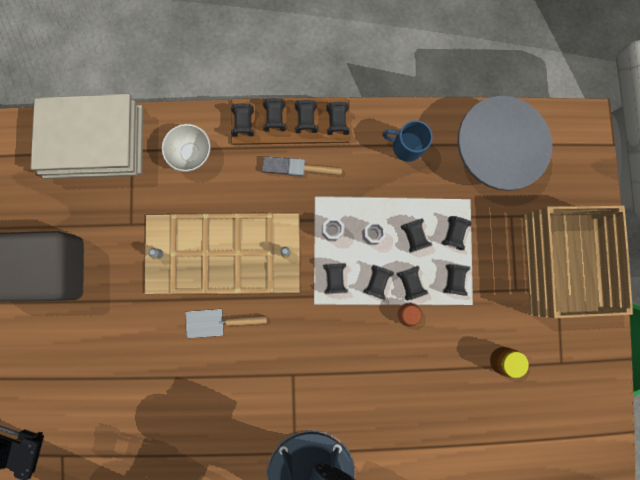

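View pics/scene0.png

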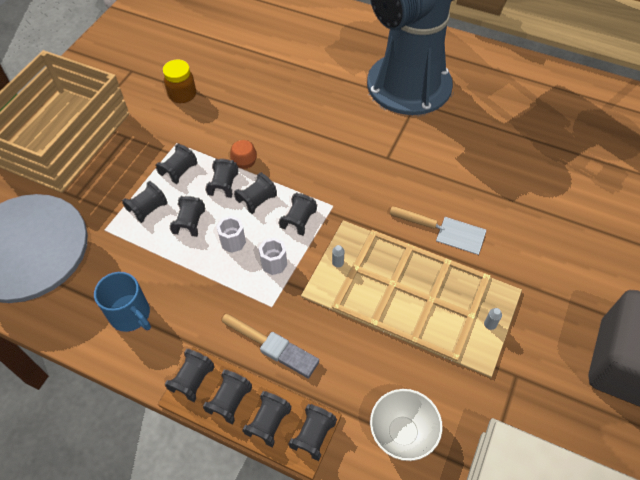

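The top view shows six dark saddles on the paper, near (335,279), (378,282), (411,283), (456,279), (416,235) and (457,233). The sleeves are at (333,229) and (373,234), the tray centre is about (222,253), and the posts are at (154,252) and (285,252). The four saddles on the rack behind aren't on the paper, so they stay where they are.

```bash
cat > h.py <<'E'
import numpy as np, cv2
from scipy.spatial.transform import Rotation as R
from workcell import bot
def cast(ci,uv,z):
    p=cv2.undistortPoints(np.float64(uv).reshape(-1,1,2),ci["camera_matrix"],ci["dist_coeffs"]).reshape(-1,2)
    d=R.from_quat(ci["orientation"]).apply(np.c_[p,np.ones(len(p))]); o=ci["position"]
    return o+d*((z-o[2])/d[:,2])[:,None]
def blobs(mask,amin,amax):
    n,l,s,c=cv2.connectedComponentsWithStats(mask.astype(np.uint8))
    return [(l==i) for i in range(1,n) if amin<s[i,4]<amax]
def axis(P):   # centre of extents and axis (deg, mod 180) of the point cloud by minAreaRect, and PCA
    c,(w,h),a=cv2.minAreaRect(np.float32(P[:,:2]*1000))
    if h>w: w,h,a=h,w,a+90
    e,v=np.linalg.eigh(np.cov(P[:,:2].T)); v=v[:,1]
    return np.r_[c,w,h,(a+90)%180-90,(np.degrees(np.arctan2(v[1],v[0]))+90)%180-90]
def pts(ci,m,z): 
    v,u=np.nonzero(m); return cast(ci,np.c_[u,v],z)
def top_saddles(z=.021,lo=(.3,-.6),hi=(.7,.45)):
    im=bot.get_image("top"); ci=bot.camera_info("top")
    m=im.max(2)<75; out=[]
    for b in blobs(m,200,1200):
        P=pts(ci,b,z); a=axis(P)
        if lo[0]*1e3<a[0]<hi[0]*1e3 and lo[1]*1e3<a[1]<hi[1]*1e3: out.append(np.r_[a,b.sum()])
    return im,ci,np.array(out)
def go(x,y,z,yaw=None,c=None):
    "shift in tool axes mm + twist so that tool y (closing line) is at yaw deg; c: tcp pos,rot (default measured)"
    s=bot.sense(); p,q=(s["tcp_pos"],s["tcp_rot"]) if c is None else c
    r=R.from_quat(q); M=r.as_matrix(); d=M.T@(np.array([x,y,z])/1000-p)*1000
    ty=np.degrees(np.arctan2(M[1,1],M[0,1])); t=0 if yaw is None else -((yaw-ty+90)%180-90)
    return np.round(np.r_[d,t],1)
E
python3 - <<'E'
from h import *
np.set_printoptions(suppress=True,precision=1,linewidth=150)
im,ci,o=top_saddles(); print(o)
hsv=cv2.cvtColor(im,cv2.COLOR_RGB2HSV)
print("tray px",im[275,152],hsv[275,152],hsv[235,190],"table",hsv[305,200],hsv[205,200],"post",im[252,154],"sleeve",im[222,333],"paper",im[205,400])
m=(hsv[:,:,2]>165)&(hsv[:,:,1]>60)&(hsv[:,:,0]<40); m[:205]=0;m[305:]=0;m[:,310:]=0;m[:,135:140]=0
m=cv2.morphologyEx(m.astype(np.uint8),cv2.MORPH_CLOSE,np.ones((9,9)))
for b in blobs(m,3000,40000): print("tray",axis(pts(ci,b,.011)),b.sum())
paper=(im.min(2)>190); paper[:190]=0;paper[310:]=0
for b in blobs(paper,3000,40000): print("paper",axis(pts(ci,b,0)))
cv2.imwrite("pics/crop1.png",cv2.resize(im[190:330,130:480,::-1],None,fx=2.2,fy=2.2,interpolation=cv2.INTER_CUBIC))
E
```

```text
[[ 662.2 -527.1  128.5   15.6   89.2   89.5  244. ]
 [ 526.9 -535.2  192.7   42.8   -1.    -1.2  231. ]
 [ 582.1 -379.9   76.2   56.8  -19.1  -18.5  535. ]
 [ 577.9 -276.1   68.5   56.4   16.9   16.7  491. ]
 [ 476.4  -71.6   68.3   52.     0.8    1.6  478. ]
 [ 465.1 -372.8   70.3   58.6   -8.4   -9.   522. ]
 [ 464.2 -177.5   70.7   53.2  -20.8  -21.3  484. ]
 [ 458.6 -260.7   70.4   55.5   17.2   18.5  510. ]]
tray px [175 149 106] [ 19 101 175] [ 19 100 206] table [ 14 136 137] [ 14 138 131] post [154 161 161] sleeve [107 105 107] paper [208 210 202]
tray [545.7 207.  381.1 195.5  89.2  89.3] 11833
paper [ 542.  -223.5  397.   268.6   88.1   86.5]
```

View pics/crop1.png

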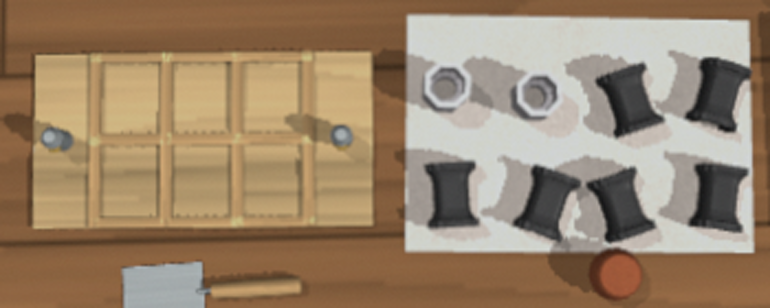

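Emit:
jog_arm --rows '[[[-38, -45, 7, 0, 1], [-76, -89, 13, 0, 1], [-115, -134, 20, 0, 1], [-153, -178, 26, 0, 1], [-191, -223, 33, 0, 1]]]'

```text
time_s: 0.78
tcp_pos: [0.2992, 0.3285, 0.1895]
tcp_rot: [0.145, 0.989, 0.0, 0.0]
force: [1.2, 0.1, 0.3]
grip_width: 0.999
grip_force: 0.0
```

Emit:
jog_arm --rows '[[[-38, -45, 7, 0, 1], [-76, -89, 13, 0, 1], [-115, -134, 20, 0, 1], [-153, -178, 26, 0, 1], [-191, -223, 33, 0, 1]]]'

```text
time_s: 1.4
tcp_pos: [0.4181, 0.0596, 0.1565]
tcp_rot: [0.146, 0.989, 0.0, 0.0]
force: [0.7, 0.6, 0.2]
grip_width: 1.001
grip_force: 0.0
```

Emit:
jog_arm --rows '[[[-38, -45, 7, -8, 1], [-76, -89, 13, -15.9, 1], [-95, -111, 17, -15.9, 1], [-95, -111, 17, -15.9, 1], [-95, -111, 17, -15.9, 1]]]'

```text
time_s: 2.02
tcp_pos: [0.4753, -0.0712, 0.1393]
tcp_rot: [0.007, 1.0, 0.001, -0.001]
force: [-1.0, -0.1, -0.0]
grip_width: 0.997
grip_force: 0.0
```

```bash
cat >> h.py <<'E'
def tray(p,o=(545.7,207.),a=-.8):
    a=np.radians(a); d=np.asarray(p)[...,:2]-np.array(o); return d@np.array([[np.cos(a),-np.sin(a)],[np.sin(a),np.cos(a)]])
def wrist_saddles(z=.021,lim=75):
    s=bot.sense(); ci=bot.camera_info("wrist"); im=bot.get_image("wrist"); out=[]
    for b in blobs(im.max(2)<lim,2000,40000): out.append(np.r_[axis(pts(ci,b,z)),b.sum(),np.argwhere(b).mean(0)[::-1]])
    return s,im,np.array(out)
E
python3 - <<'E'
from h import *
np.set_printoptions(suppress=True,precision=1,linewidth=150)
s,im,o=wrist_saddles(); print(s["tcp_pos"]*1000,s["tcp_rot"],s["time_s"],go(476,-72,8,89.2)); print(o)
cv2.imwrite("pics/w1.png",im[:,:,::-1])
E
```

```text
[475.3 -71.2 139.3] [ 0.  1.  0. -0.] 2.025 [ -1.   -1.3 131.4   0. ]
[[ 462.2 -262.1   75.9   73.6   17.2   35.2 4812.    72.1  205.5]
 [ 469.2 -180.4   86.8   59.1  -21.5  -13.6 4072.   180.1  217.5]
 [ 480.9  -73.    82.1   55.5    1.9   10.6 2916.   319.   226.9]]
```

View pics/w1.png

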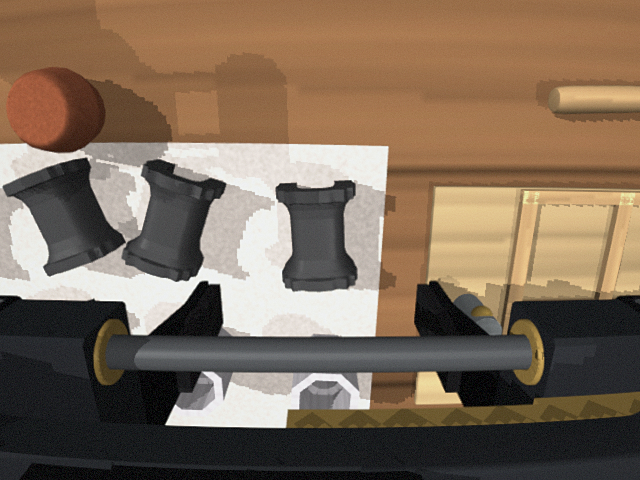

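The wrist view shows saddle A at (319,235), centred between the open fingers. Its position agrees with the top camera, so I'm descending to grip it.

Emit:
jog_arm --rows '[[[-1, -1, 50, 0, 1], [-1, -1, 100, -1, 1], [-1, -1, 122, -1, 1], [-1, -1, 131, -1, 1], [-1, -1, 131, -1, 1]]]' --force 30

```text
time_s: 2.7
tcp_pos: [0.4772, -0.0723, 0.0087]
tcp_rot: [-0.002, 1.0, 0.0, -0.0]
force: [-0.8, -0.5, 0.3]
grip_width: 1.001
grip_force: 0.0
```

Emit:
jog_arm --rows '[[[0, 0, 0, 0, 0.2], [0, 0, 0, 0, 0.2], [0, 0, 0, 0, 0.2], [0, 0, 0, 0, 0.2], [0, 0, 0, 0, 0.2]]]' --force 30

```text
time_s: 3.32
tcp_pos: [0.4774, -0.0732, 0.0086]
tcp_rot: [-0.002, 1.0, -0.0, 0.0]
force: [0.6, -0.1, -0.7]
grip_width: 0.517
grip_force: 0.0
```

Emit:
jog_arm --rows '[[[0, 0, -20, 0, 0.2], [0, 0, -60, 1, 0.2], [0, 0, -100, 1, 0.2], [0, 0, -112, 1, 0.2], [0, 0, -112, 1, 0.2]]]' --force 30

```text
time_s: 3.95
tcp_pos: [0.4774, -0.0731, 0.1207]
tcp_rot: [0.007, 1.0, -0.0, 0.0]
force: [-1.0, 1.0, -1.6]
grip_width: 0.452
grip_force: 29.9
```

```bash
python3 - <<'E'
from h import *
np.set_printoptions(suppress=True,precision=1,linewidth=150)
s,im,o=wrist_saddles(); print(s["grip_width"]*87,s["force"]); print(go(497.6,127.7,120,89.2));print(o)
cv2.imwrite("pics/w2.png",im[:,:,::-1])
E
```

```text
39.35622591302963 [-1.   1.  -1.6]
[-18.  200.9  -0.1  -0. ]
[[ 462.1 -261.9   76.1   74.5   16.9   30.7 5445.    61.1  208.3]
 [ 469.4 -180.6   87.1   59.8  -21.3  -12.  4744.   174.2  219.6]]
```

View pics/w2.png

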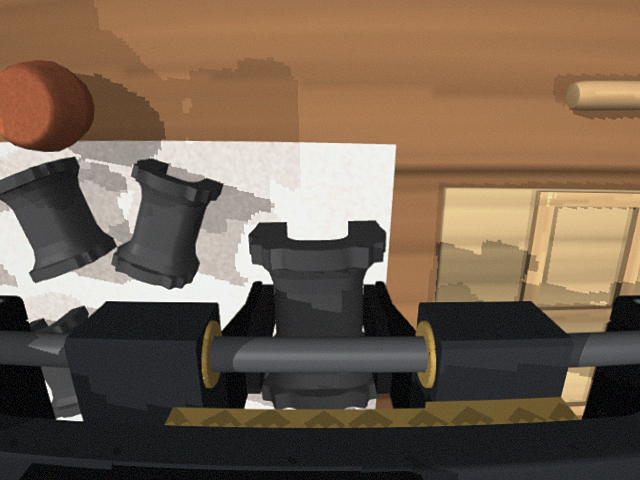

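Saddle A is held squarely, with its upper rim spanning (250–385, 222). I'm carrying it over the near right bay and checking the tray there.

Emit:
jog_arm --rows '[[[-4, 50, 0, 0, 0.2], [-9, 100, 0, 0, 0.2], [-14, 150, 0, 0, 0.2], [-18, 201, 0, 0, 0.2], [-18, 201, 0, 0, 0.2]]]'

```text
time_s: 4.62
tcp_pos: [0.4968, 0.1307, 0.1185]
tcp_rot: [0.004, 1.0, 0.0, -0.002]
force: [-0.4, -0.2, -1.8]
grip_width: 0.454
grip_force: 29.9
```

```bash
python3 - <<'E'
from h import *
import pickle
np.set_printoptions(suppress=True,precision=1,linewidth=150)
ci=bot.camera_info("wrist"); s,im,o=wrist_saddles(); print(s["tcp_pos"]*1000,s["time_s"])
pickle.dump((ci,im),open("w3.pkl","wb"))
cv2.imwrite("pics/w3.png",im[:,:,::-1])
E
```

```text
[496.8 130.7 118.5] 4.625
```

View pics/w3.png

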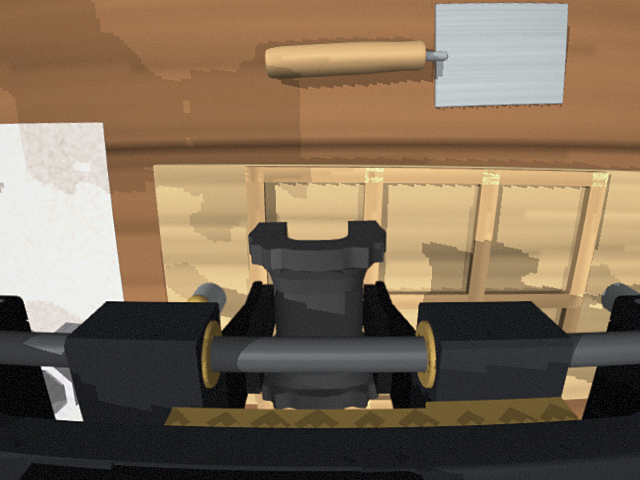

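The tray's batten crossings along the near edge show at (258,172), (375,175), (491,178) and (600,180). Casting these rays will check the tray pose.

```bash
python3 - <<'E'
from h import *
import pickle
np.set_printoptions(suppress=True,precision=1,linewidth=150)
ci,im=pickle.load(open("w3.pkl","rb"))
hsv=cv2.cvtColor(im,cv2.COLOR_RGB2HSV)
P=cast(ci,[(375,175),(491,178),(600,180)],.014)*1000; print(P, tray(P), "expect -93.5, -40,40,120")
# bay floor mid of near row: corners of near edge and mid batten inner edges
print(tray(cast(ci,[(384,183),(480,184),(499,185),(588,185),(470,292),(488,293)],.014)*1000),"inner top edges x=-88, y=-34,34,46,114; x=-6 , 34,46")
print(go(497.6,127.7,17.5,89.2))
E
```

```text
[[455.  167.8  14. ]
 [457.2 247.2  14. ]
 [458.  327.4  14. ]] [[-90.1 -40.4]
 [-89.1  38.9]
 [-89.4 119.2]] expect -93.5, -40,40,120
[[-84.8 -34.2]
 [-84.9  31.7]
 [-84.4  45.1]
 [-85.6 110.6]
 [ -4.9  34. ]
 [ -4.   47.8]] inner top edges x=-88, y=-34,34,46,114; x=-6 , 34,46
[ -1.2  -1.3 101.1   0.2]
```

Emit:
jog_arm --rows '[[[-4, -2, 50, 0, 0.2], [-4, -2, 80, 0, 0.2], [-4, -2, 98, 0, 0.2], [-4, -2, 101, 0, 0.2], [-4, -2, 101, 0, 0.2]]]'

```text
time_s: 5.3
tcp_pos: [0.501, 0.1239, 0.0196]
tcp_rot: [0.008, 1.0, -0.0, -0.001]
force: [-1.6, 0.1, 8.5]
grip_width: 0.456
grip_force: 30.0
```

```bash
python3 - <<'E'
from h import *
np.set_printoptions(suppress=True,precision=1,linewidth=150)
s=bot.sense();print(s["tcp_pos"]*1000,s["force"],go(499.5,127.5,17,89.2))
E
```

```text
[501.  123.9  19.6] [-1.6  0.1  8.5] [ 1.6  3.6  2.6 -0.1]
```

Emit:
jog_arm --rows '[[[1, 2, -8, 0, 0.2], [2, 4, -8, 0, 0.2], [2, 4, -8, 0, 0.2], [2, 4, -2, 0, 0.2], [2, 4, -2, 0, 0.2]]]'

```text
time_s: 5.92
tcp_pos: [0.4997, 0.1295, 0.0208]
tcp_rot: [0.007, 1.0, -0.0, -0.001]
force: [0.6, 0.2, -1.3]
grip_width: 0.454
grip_force: 29.9
```

Emit:
jog_arm --rows '[[[0, 0, 1, 0, 0.2], [0, 0, 2, 0, 0.2], [0, 0, 2, 0, 0.2], [0, 0, 2, 0, 0.2]]]'

```text
time_s: 6.42
tcp_pos: [0.5003, 0.1296, 0.0197]
tcp_rot: [0.007, 1.0, 0.0, 0.0]
force: [-0.5, 1.2, -0.6]
grip_width: 0.456
grip_force: 29.9
```

```bash
python3 - <<'E'
from h import *
np.set_printoptions(suppress=True,precision=1,linewidth=150)
s=bot.sense();print(s["tcp_pos"]*1000,s["force"],go(499.5,127.5,17,89.2))
ci=bot.camera_info("wrist"); s,im,o=wrist_saddles()
cv2.imwrite("pics/w4.png",im[:,:,::-1])
E
```

```text
[500.3 129.6  19.7] [-0.5  1.2 -0.6] [ 0.8 -2.1  2.7 -0. ]
```

View pics/w4.png

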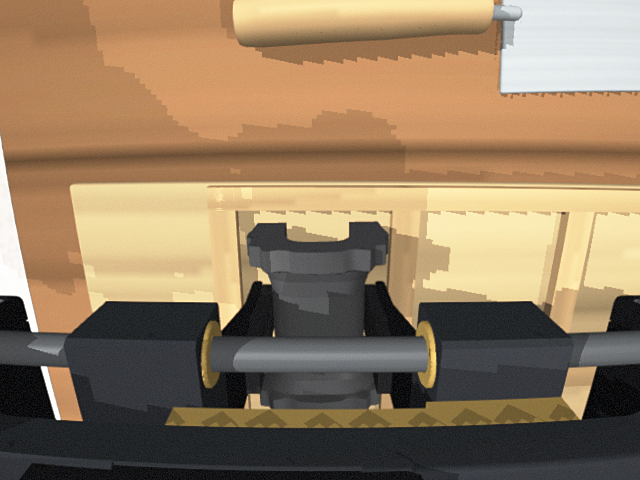

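The saddle sits between the bay's battens (x 238–392) with the near batten at row 212, and nothing is touching. I'm lowering it the last bit and releasing.

Emit:
jog_arm --rows '[[[0, -1, 1, 0, 0.2], [0, -1, 2, 0, 0.2], [0, -1, 3, 0, 0.2], [0, -1, 3, 0, 0.2], [0, -1, 3, 0, 0.2]]]'

```text
time_s: 7.1
tcp_pos: [0.5003, 0.1296, 0.0195]
tcp_rot: [0.007, 1.0, 0.001, 0.001]
force: [-4.7, 4.6, 24.5]
grip_width: 0.454
grip_force: 29.9
```

Emit:
jog_arm --rows '[[[0, 0, 0, 0, 0.56], [0, 0, 0, 0, 0.62], [0, 0, -2, 0, 0.62], [0, 0, -10, 0, 0.62], [0, 0, -30, 0, 0.62]]]'

```text
time_s: 7.72
tcp_pos: [0.4995, 0.1284, 0.0463]
tcp_rot: [0.007, 1.0, -0.0, -0.001]
force: [-0.0, -0.5, 0.8]
grip_width: 0.62
grip_force: 0.0
```

Emit:
jog_arm --rows '[[[0, 0, -40, 0, 1], [0, 0, -73, 0, 1], [0, -55, -73, 0, 1], [0, -110, -73, 0, 1], [0, -160, -73, 0, 1]]]'

```text
time_s: 8.35
tcp_pos: [0.498, -0.033, 0.1201]
tcp_rot: [0.007, 1.0, -0.0, 0.0]
force: [0.0, 0.5, -0.5]
grip_width: 0.99
grip_force: 0.0
```

```bash
cat >> h.py <<'E'
B={"near_right":(-47,-80),"near_mid":(-47,0),"near_left":(-47,80),"far_right":(47,-80),"far_mid":(47,0),"far_left":(47,80)}
def report():
    im,ci,o=top_saddles(); s=bot.sense(); np.set_printoptions(suppress=True,precision=1,linewidth=150)
    print(s["time_s"],s["tcp_pos"]*1000,"tray xy",tray(s["tcp_pos"]*1000), "f",s["force"])
    for r in o:
        if 60<r[2]<90: print(r[:6],"tray",tray(r[:2]),int(r[6]))
    return im
E
python3 - <<'E'
from h import *
im=report()
E
```

```text
8.4 [499.2 -38.7 120.1] tray xy [ -43.  -246.3] f [-0.  -2.4 -0.3]
[ 582.  -380.1   74.8   56.9  -18.6  -16.2] tray [  44.5 -586.5] 349
[ 577.9 -276.1   68.5   56.4   16.9   23.9] tray [  38.9 -482.6] 324
[501.1 131.2  70.6  51.6   1.1   3.1] tray [-43.6 -76.4] 319
[ 466.1 -171.5   70.1   63.4  -22.9   -6.7] tray [ -74.3 -379.6] 459
[ 464.8 -373.5   69.    56.6   -7.8   -7. ] tray [ -72.8 -581.6] 321
[ 459.  -260.9   69.2   55.5   16.6   24.4] tray [ -80.2 -469.1] 319
```

```bash
python3 - <<'E'
from h import *
im=bot.get_image("top"); cv2.imwrite("pics/t2.png",cv2.resize(im[205:300,140:305,::-1],None,fx=4.8,fy=4.8,interpolation=cv2.INTER_CUBIC))
E
```

```text
(no output)
```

View pics/t2.png

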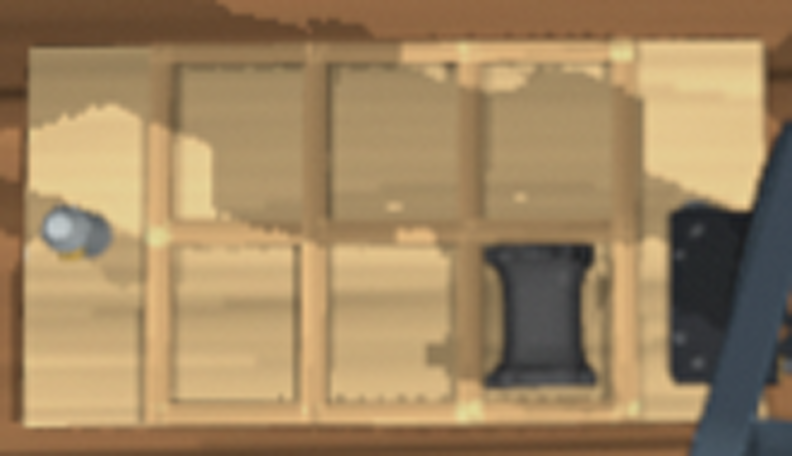

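The crop shows the placed saddle at (540,315), inside the near right bay, which spans 482–613 × 243–402. It sits about 4 mm too far and 4 mm too far left, and the top camera's tray frame gives the same offset. From here I'll use the top frame with a y offset of −1.7 mm. Next is saddle B.

Emit:
jog_arm --rows '[[[16, -60, 0, 10, 0.75], [33, -115, 0, 20, 0.75], [33, -141, 0, 20, 0.75], [33, -141, 0, 20, 0.75], [33, -141, 40, 20, 0.75]]]'

```text
time_s: 9.07
tcp_pos: [0.4652, -0.1722, 0.0813]
tcp_rot: [0.181, 0.984, -0.001, 0.003]
force: [1.0, -0.2, -0.3]
grip_width: 0.754
grip_force: 0.0
```

```bash
python3 - <<'E'
from h import *
print(bot.sense()["tcp_pos"]*1000,go(464.5,-179.3,8,69))
s,im,o=wrist_saddles(); np.set_printoptions(suppress=True,precision=1,linewidth=150);print(o)
E
```

```text
[ 465.20784812 -172.19812773   81.3448203 ] [-1.4 -6.8 73.4  0.2]
[[ 469.7 -180.9   86.6   55.9  -21.3  -18.3 7341.   312.   256.6]]
```

Emit:
jog_arm --rows '[[[-1, -7, 30, 0, 0.75], [-1, -7, 60, 0, 0.75], [-1, -7, 70, 0, 0.75], [-1, -7, 73, 0, 0.7], [-1, -7, 73, 0, 0.6]]]'

```text
time_s: 9.75
tcp_pos: [0.4618, -0.1786, 0.0073]
tcp_rot: [0.18, 0.984, -0.0, 0.0]
force: [0.4, 0.4, -0.1]
grip_width: 0.663
grip_force: 0.0
```

Emit:
jog_arm --rows '[[[0, 0, 0, 0, 0.3], [0, 0, 0, 0, 0.3], [0, 0, 0, 0, 0.3], [0, 0, 0, 0, 0.3], [0, 0, 0, 0, 0.3]]]'

```text
time_s: 10.38
tcp_pos: [0.4617, -0.1789, 0.0072]
tcp_rot: [0.181, 0.984, -0.0, 0.001]
force: [-0.0, 1.5, 6.1]
grip_width: 0.453
grip_force: 30.0
```

Emit:
jog_arm --rows '[[[0, 0, -20, 0, 0.3], [0, 0, -60, -10, 0.3], [0, 0, -105, -20, 0.3], [0, 0, -112, -20, 0.3], [0, 0, -112, -20, 0.3]]]'

```text
time_s: 11.0
tcp_pos: [0.4611, -0.1787, 0.1185]
tcp_rot: [0.008, 1.0, -0.0, 0.0]
force: [-0.8, 0.7, -2.2]
grip_width: 0.459
grip_force: 30.0
```

Emit:
jog_arm --rows '[[[0, 0, 0, 0, 0.3], [0, 0, 0, 0, 0.3]]]'

```text
time_s: 11.25
tcp_pos: [0.4605, -0.1783, 0.1172]
tcp_rot: [0.007, 1.0, 0.001, -0.001]
force: [0.6, -0.1, -1.2]
grip_width: 0.455
grip_force: 30.0
```

```bash
python3 - <<'E'
from h import *
print(bot.sense()["tcp_pos"]*1000,bot.sense()["grip_width"],go(498.7,206,120,89.2))
E
```

```text
[ 460.54600103 -178.33625732  117.18478865] 0.45493077711165036 [-32.5 384.9  -2.3  -0. ]
```

Emit:
jog_arm --rows '[[[-5, 60, -3, 0, 0.3], [-10, 120, -3, 0, 0.3], [-15, 180, -3, 0, 0.3], [-20, 240, -3, 0, 0.3], [-24, 300, -3, 0, 0.3]]]'

```text
time_s: 11.88
tcp_pos: [0.4894, 0.1227, 0.1207]
tcp_rot: [0.007, 1.0, -0.0, -0.001]
force: [1.1, -0.1, -1.8]
grip_width: 0.455
grip_force: 30.0
```

Emit:
jog_arm --rows '[[[-3, 50, 0, 0, 0.3], [-5, 85, 0, 0, 0.3], [-5, 85, 0, 0, 0.3], [-5, 85, 0, 0, 0.3], [-5, 85, 20, 0, 0.3]]]'

```text
time_s: 12.5
tcp_pos: [0.497, 0.2047, 0.1021]
tcp_rot: [0.008, 1.0, 0.0, 0.001]
force: [0.7, -0.1, -0.8]
grip_width: 0.454
grip_force: 30.0
```

Emit:
jog_arm --rows '[[[0, 0, 40, 0, 0.3], [0, 0, 70, 0, 0.3], [0, 0, 76, 0, 0.3], [0, 0, 76, 0, 0.3], [0, 0, 76, 0, 0.3]]]'

```text
time_s: 13.12
tcp_pos: [0.4969, 0.2056, 0.0267]
tcp_rot: [0.007, 1.0, 0.0, 0.001]
force: [0.4, -0.6, -0.9]
grip_width: 0.454
grip_force: 30.0
```

```bash
python3 - <<'E'
from h import *
print(bot.sense()["tcp_pos"]*1000,bot.sense()["force"],go(495.5,206,18,89.2))
E
```

```text
[496.88221793 205.56411288  26.68393401] [ 0.35963988 -0.60220535 -0.91929905] [ 1.4  0.4  8.7 -0. ]
```

Emit:
jog_arm --rows '[[[1, 0, 4, 0, 0.3], [1, 0, 6, 0, 0.3], [1, 0, 7, 0, 0.3], [1, 0, 8, 0, 0.3], [1, 0, 8, 0, 0.3]]]'

```text
time_s: 13.75
tcp_pos: [0.4948, 0.2058, 0.0175]
tcp_rot: [0.007, 1.0, -0.0, -0.0]
force: [0.1, -0.3, -1.1]
grip_width: 0.457
grip_force: 30.0
```

Emit:
jog_arm --rows '[[[0, 0, 0, 0, 0.56], [0, 0, 0, 0, 0.65], [0, 0, -2, 0, 0.65], [0, 0, -12, 0, 0.65], [0, 0, -40, 0, 0.65]]]'

```text
time_s: 14.38
tcp_pos: [0.494, 0.2055, 0.0575]
tcp_rot: [0.007, 1.0, -0.0, -0.001]
force: [0.8, -0.2, -0.1]
grip_width: 0.645
grip_force: 0.0
```

Emit:
jog_arm --rows '[[[0, 0, -40, 0, 0.75], [0, 0, -60, 0, 0.75], [0, -60, -60, 0, 0.75], [0, -120, -60, 0, 0.75], [0, -180, -60, 0, 0.75]]]'

```text
time_s: 15.0
tcp_pos: [0.4925, 0.0243, 0.1185]
tcp_rot: [0.007, 1.0, -0.0, 0.001]
force: [0.7, 0.5, 0.1]
grip_width: 0.749
grip_force: 0.0
```

Emit:
jog_arm --rows '[[[0, -60, 0, 0, 0.75], [0, -120, 0, 0, 0.75], [0, -150, 0, 0, 0.75], [0, -150, 0, 0, 0.75], [0, -150, 0, 0, 0.75]]]'

```text
time_s: 15.62
tcp_pos: [0.4897, -0.1234, 0.1178]
tcp_rot: [0.007, 1.0, 0.0, -0.0]
force: [0.3, -0.2, 0.1]
grip_width: 0.748
grip_force: 0.0
```

```bash
python3 - <<'E'
from h import *
report(); print(go(459,-262.6,120,108))
E
```

```text
15.675 [ 489.7 -123.   117.8] tray xy [ -51.4 -330.7] f [-0.2  0.2  0.1]
[ 582.1 -379.7   74.8   56.2  -18.6  -15.6] tray [  44.6 -586.2] 329
[501.  131.2  70.5  51.6   1.1   1.6] tray [-43.6 -76.4] 336
[497.9 207.1  68.6  54.   -0.8   1.9] tray [-47.8  -0.5] 271
[ 464.9 -373.5   68.9   56.8   -7.6   -9.6] tray [ -72.7 -581.6] 307
[  28.8 -140.    -2.3  -18.8]
```

Near mid landed at tray (−48, −1), which is good. Next is saddle C, going to the near left bay.

Emit:
jog_arm --rows '[[[12, -55, 0, -9, 0.75], [24, -110, 0, -18, 0.75], [29, -140, 0, -18, 0.75], [29, -140, 0, -18, 0.75], [29, -140, 30, -18, 0.75]]]'

```text
time_s: 16.3
tcp_pos: [0.4608, -0.2631, 0.089]
tcp_rot: [-0.15, 0.989, -0.001, 0.002]
force: [0.4, -0.4, -0.7]
grip_width: 0.752
grip_force: 0.0
```

Emit:
jog_arm --rows '[[[0, 0, 40, 0, 0.75], [0, 0, 70, 0, 0.75], [0, 0, 80, 0, 0.75], [0, 0, 80, 0, 0.7], [0, 0, 80, 0, 0.6]]]'

```text
time_s: 16.92
tcp_pos: [0.46, -0.2637, 0.0087]
tcp_rot: [-0.15, 0.989, -0.001, 0.001]
force: [-0.6, -0.3, 0.9]
grip_width: 0.653
grip_force: 0.0
```

Emit:
jog_arm --rows '[[[0, 0, 0, 0, 0.3], [0, 0, 0, 0, 0.3], [0, 0, 0, 0, 0.3], [0, 0, 0, 0, 0.3], [0, 0, 0, 0, 0.3]]]'

```text
time_s: 17.55
tcp_pos: [0.4594, -0.2641, 0.0083]
tcp_rot: [-0.149, 0.989, -0.0, 0.0]
force: [0.1, 0.9, 5.5]
grip_width: 0.46
grip_force: 30.0
```

Emit:
jog_arm --rows '[[[0, 0, -20, 0, 0.3], [0, 0, -60, 9, 0.3], [0, 0, -105, 18, 0.3], [0, 0, -112, 18, 0.3], [0, 0, -112, 18, 0.3]]]'

```text
time_s: 18.18
tcp_pos: [0.4588, -0.2636, 0.1193]
tcp_rot: [0.006, 1.0, 0.0, -0.0]
force: [-0.8, 0.6, -1.4]
grip_width: 0.454
grip_force: 30.0
```

Emit:
jog_arm --rows '[[[0, 0, 0, 0, 0.3], [0, 0, 0, 0, 0.3]]]'

```text
time_s: 18.42
tcp_pos: [0.4584, -0.2632, 0.118]
tcp_rot: [0.007, 1.0, 0.001, -0.001]
force: [0.4, -0.3, -2.2]
grip_width: 0.452
grip_force: 30.0
```

```bash
python3 - <<'E'
from h import *
print(bot.sense()["tcp_pos"]*1000,bot.sense()["grip_width"],go(499.8,286,120,89.2))
E
```

```text
[ 458.36916679 -263.15275605  118.03058737] 0.45191629652812243 [-33.8 549.7  -0.9   0. ]
```

Emit:
jog_arm --rows '[[[-4, 60, -2, 0, 0.3], [-8, 120, -2, 0, 0.3], [-11, 180, -2, 0, 0.3], [-15, 240, -2, 0, 0.3], [-18, 300, -2, 0, 0.3]]]'

```text
time_s: 19.05
tcp_pos: [0.4813, 0.0377, 0.1208]
tcp_rot: [0.007, 1.0, 0.0, -0.0]
force: [1.0, -0.0, -1.7]
grip_width: 0.451
grip_force: 30.0
```

Emit:
jog_arm --rows '[[[-4, 60, 0, 0, 0.3], [-8, 120, 0, 0, 0.3], [-11, 180, 0, 0, 0.3], [-14, 230, 0, 0, 0.3], [-16, 250, 0, 0, 0.3]]]'

```text
time_s: 19.68
tcp_pos: [0.5005, 0.2883, 0.1205]
tcp_rot: [0.005, 1.0, -0.0, -0.0]
force: [-0.4, -0.1, -1.6]
grip_width: 0.461
grip_force: 30.0
```

Emit:
jog_arm --rows '[[[0, 0, 0, 0, 0.3], [0, 0, 40, 0, 0.3], [0, 0, 80, 0, 0.3], [0, 0, 94, 0, 0.3], [0, 0, 94, 0, 0.3]]]'

```text
time_s: 20.3
tcp_pos: [0.5006, 0.2842, 0.0268]
tcp_rot: [0.008, 1.0, -0.001, -0.001]
force: [-0.1, 0.1, -1.3]
grip_width: 0.458
grip_force: 30.0
```

```bash
python3 - <<'E'
from h import *
print(bot.sense()["tcp_pos"]*1000,bot.sense()["force"],go(499.8,286.5,18,89.2))
E
```

```text
[500.57612272 284.22451952  26.80408489] [-0.07003475  0.05464116 -1.25013002] [ 0.8  2.3  8.8 -0.1]
```

Next I'm lowering C and releasing it, then heading for saddle D at (465,−373), yaw −8.

Emit:
jog_arm --rows '[[[1, 2, 3, 0, 0.3], [1, 2, 6, 0, 0.3], [1, 2, 7.5, 0, 0.3], [1, 2, 8.5, 0, 0.3], [1, 2, 8.5, 0, 0.3]]]'

```text
time_s: 20.92
tcp_pos: [0.5, 0.2877, 0.0191]
tcp_rot: [0.007, 1.0, -0.0, 0.0]
force: [-0.5, 0.7, -1.6]
grip_width: 0.457
grip_force: 30.0
```

Emit:
jog_arm --rows '[[[0, 0, 0, 0, 0.56], [0, 0, 0, 0, 0.65], [0, 0, -2, 0, 0.65], [0, 0, -12, 0, 0.65], [0, 0, -40, 0, 0.65]]]'

```text
time_s: 21.55
tcp_pos: [0.4991, 0.2873, 0.0589]
tcp_rot: [0.007, 1.0, -0.0, -0.001]
force: [0.1, -0.3, -0.6]
grip_width: 0.646
grip_force: 0.0
```

Emit:
jog_arm --rows '[[[0, 0, -40, 0, 0.75], [0, 0, -60, 0, 0.75], [0, -60, -60, 0, 0.75], [0, -120, -60, 0, 0.75], [0, -180, -60, 0, 0.75]]]'

```text
time_s: 22.18
tcp_pos: [0.4977, 0.1063, 0.12]
tcp_rot: [0.007, 1.0, -0.0, 0.001]
force: [0.2, 0.4, -0.2]
grip_width: 0.747
grip_force: 0.0
```

Emit:
jog_arm --rows '[[[3, -60, 0, 0, 0.75], [6, -120, 0, 0, 0.75], [9, -180, 0, 0, 0.75], [11, -240, 0, 0, 0.75], [13, -270, 0, 0, 0.75]]]'

```text
time_s: 22.8
tcp_pos: [0.4811, -0.1657, 0.12]
tcp_rot: [0.009, 1.0, -0.001, 0.001]
force: [-0.1, 0.7, 0.5]
grip_width: 0.749
grip_force: 0.0
```

Emit:
jog_arm --rows '[[[0, 0, 0, 0, 0.75], [0, 0, 0, 0, 0.75]]]'

```text
time_s: 23.05
tcp_pos: [0.4802, -0.1613, 0.1194]
tcp_rot: [0.007, 1.0, 0.0, -0.0]
force: [-0.5, -0.2, -0.2]
grip_width: 0.748
grip_force: 0.0
```

```bash
python3 - <<'E'
from h import *
report(); print(go(465,-375.1,120,82))
E
```

```text
23.1 [ 480.3 -160.8  119.3] tray xy [ -60.3 -368.7] f [-0.7 -0.2  0.3]
[ 582.1 -379.7   74.8   56.2  -18.6  -15.4] tray [  44.6 -586.2] 325
[ 574.2 -276.6   75.3   56.4   15.9   30.8] tray [  35.2 -483.2] 282
[502.2 289.4  68.7  56.7  -0.5   2.8] tray [-44.7  81.8] 286
[501.1 131.2  68.7  53.9  -1.1  -3.1] tray [-43.5 -76.4] 314
[497.9 207.1  68.6  54.   -0.8   1.6] tray [-47.8  -0.5] 273
[  12.4 -214.5   -0.9    7.2]
```

Emit:
jog_arm --rows '[[[4, -60, 0, 4, 0.75], [8, -120, 0, 7, 0.75], [11, -180, 0, 7, 0.75], [12, -214, 0, 7, 0.75], [12, -214, 0, 7, 0.75]]]'

```text
time_s: 23.72
tcp_pos: [0.4662, -0.3773, 0.1191]
tcp_rot: [0.069, 0.998, -0.001, 0.001]
force: [0.6, 0.0, -0.7]
grip_width: 0.75
grip_force: 0.0
```

Emit:
jog_arm --rows '[[[0, 0, 30, 0, 0.75], [0, 0, 80, 0, 0.75], [0, 0, 110, 0, 0.75], [0, 0, 110, 0, 0.7], [0, 0, 110, 0, 0.6]]]'

```text
time_s: 24.35
tcp_pos: [0.4664, -0.3749, 0.0101]
tcp_rot: [0.067, 0.998, -0.0, 0.0]
force: [0.6, -0.1, 0.9]
grip_width: 0.652
grip_force: 0.0
```

Emit:
jog_arm --rows '[[[0, 0, 0, 0, 0.3], [0, 0, 0, 0, 0.3], [0, 0, 0, 0, 0.3], [0, 0, 0, 0, 0.3], [0, 0, 0, 0, 0.3]]]'

```text
time_s: 24.98
tcp_pos: [0.4662, -0.3763, 0.0105]
tcp_rot: [0.068, 0.998, -0.001, 0.001]
force: [0.9, 2.0, 6.6]
grip_width: 0.456
grip_force: 29.9
```

Emit:
jog_arm --rows '[[[0, 0, -20, 0, 0.3], [0, 0, -60, -4, 0.3], [0, 0, -105, -7, 0.3], [0, 0, -112, -7, 0.3], [0, 0, -112, -7, 0.3]]]'

```text
time_s: 25.6
tcp_pos: [0.4654, -0.3759, 0.1217]
tcp_rot: [0.007, 1.0, -0.0, 0.0]
force: [0.5, 0.8, -1.8]
grip_width: 0.459
grip_force: 29.9
```

Emit:
jog_arm --rows '[[[0, 0, 0, 0, 0.3], [0, 0, 0, 0, 0.3]]]'

```text
time_s: 25.85
tcp_pos: [0.4648, -0.3751, 0.1195]
tcp_rot: [0.007, 1.0, 0.001, -0.001]
force: [1.0, 0.6, -0.8]
grip_width: 0.457
grip_force: 29.9
```

```bash
python3 - <<'E'
from h import *
print(bot.sense()["tcp_pos"]*1000,bot.sense()["grip_width"],go(591.6,125.3,120,89.2))
E
```

```text
[ 464.80756149 -375.13746598  119.49874871] 0.45685034676613684 [-1.196e+02  5.022e+02  4.000e-01 -0.000e+00]
```

Emit:
jog_arm --rows '[[[-14, 60, 0, 0, 0.3], [-28, 119, 0, 0, 0.3], [-42, 178, 0, 0, 0.3], [-56, 237, 0, 0, 0.3], [-70, 296, 0, 0, 0.3]]]'

```text
time_s: 26.48
tcp_pos: [0.5398, -0.079, 0.1201]
tcp_rot: [0.007, 1.0, 0.0, -0.001]
force: [0.8, 0.2, -1.3]
grip_width: 0.456
grip_force: 29.9
```

Emit:
jog_arm --rows '[[[-14, 59, 0, 0, 0.3], [-28, 118, 0, 0, 0.3], [-40, 170, 0, 0, 0.3], [-50, 207, 0, 0, 0.3], [-50, 207, 0, 0, 0.3]]]'

```text
time_s: 27.1
tcp_pos: [0.5927, 0.1282, 0.12]
tcp_rot: [0.005, 1.0, 0.0, -0.0]
force: [-0.2, -0.3, -0.9]
grip_width: 0.461
grip_force: 29.9
```

Emit:
jog_arm --rows '[[[0, 0, 0, 0, 0.3], [0, 0, 40, 0, 0.3], [0, 0, 80, 0, 0.3], [0, 0, 93, 0, 0.3], [0, 0, 93, 0, 0.3]]]'

```text
time_s: 27.72
tcp_pos: [0.5922, 0.1242, 0.0274]
tcp_rot: [0.008, 1.0, -0.0, -0.001]
force: [0.1, -0.6, -0.5]
grip_width: 0.453
grip_force: 29.9
```

```bash
python3 - <<'E'
from h import *
print(bot.sense()["tcp_pos"]*1000,bot.sense()["force"],go(592,126.3,19,89.2))
E
```

```text
[592.21879945 124.23647998  27.42286696] [ 0.09807965 -0.63976785 -0.50346924] [ 0.2  2.1  8.4 -0.1]
```

Emit:
jog_arm --rows '[[[0, 2, 3, 0, 0.3], [0, 2, 6, 0, 0.3], [0, 2, 7.5, 0, 0.3], [0, 2, 8.5, 0, 0.3], [0, 2, 8.5, 0, 0.3]]]'

```text
time_s: 28.35
tcp_pos: [0.5928, 0.1274, 0.0196]
tcp_rot: [0.007, 1.0, -0.0, 0.0]
force: [-0.9, 0.2, -1.4]
grip_width: 0.455
grip_force: 29.9
```

Emit:
jog_arm --rows '[[[0, 0, 0, 0, 0.56], [0, 0, 0, 0, 0.65], [0, 0, -2, 0, 0.65], [0, 0, -12, 0, 0.65], [0, 0, -40, 0, 0.65]]]'

```text
time_s: 28.98
tcp_pos: [0.5917, 0.1272, 0.0593]
tcp_rot: [0.007, 1.0, -0.0, -0.001]
force: [0.6, -0.4, -0.0]
grip_width: 0.65
grip_force: 0.0
```

Emit:
jog_arm --rows '[[[0, 0, -40, 0, 0.75], [0, 0, -60, 0, 0.75], [0, -60, -60, 0, 0.75], [0, -120, -60, 0, 0.75], [0, -160, -60, 0, 0.75]]]'

```text
time_s: 29.6
tcp_pos: [0.5907, -0.035, 0.1206]
tcp_rot: [0.008, 1.0, -0.0, 0.001]
force: [0.5, 0.7, 0.6]
grip_width: 0.749
grip_force: 0.0
```

Emit:
jog_arm --rows '[[[0, 0, 0, 0, 0.75], [0, 0, 0, 0, 0.75]]]'

```text
time_s: 29.85
tcp_pos: [0.5904, -0.0322, 0.12]
tcp_rot: [0.007, 1.0, 0.0, 0.0]
force: [-0.1, 0.1, -0.6]
grip_width: 0.751
grip_force: 0.0
```

```bash
python3 - <<'E'
from h import *
report(); print(go(577.5,-277.5,120,107))
E
```

```text
29.9 [590.3 -31.6 119.9] tray xy [  47.9 -238. ] f [-0.1  0.9  0.1]
[ 582.1 -379.7   74.8   56.2  -18.6  -14.3] tray [  44.6 -586.2] 305
[593.5 128.5  72.3  51.9  -1.    0.7] tray [ 48.9 -77.8] 288
[ 577.9 -271.9   67.2   53.7   21.8   29.1] tray [  38.9 -478.4] 266
[503.8 132.4  68.5  51.5  -1.   -1.6] tray [-40.9 -75.2] 223
[502.2 289.4  68.7  56.7  -0.5  -0. ] tray [-44.7  81.7] 267
[497.9 207.1  68.6  54.   -0.8   2. ] tray [-47.8  -0.5] 248
[   9.5 -246.    -0.2  -17.8]
```

Emit:
jog_arm --rows '[[[2, -60, 0, -6, 0.75], [5, -120, 0, -12, 0.75], [7, -180, 0, -18, 0.75], [9, -230, 0, -18, 0.75], [10, -245, 0, -18, 0.75]]]'

```text
time_s: 30.52
tcp_pos: [0.5775, -0.2793, 0.1197]
tcp_rot: [-0.149, 0.989, -0.001, 0.0]
force: [0.2, -0.4, -0.3]
grip_width: 0.748
grip_force: 0.0
```

Emit:
jog_arm --rows '[[[0, 0, 20, 0, 0.75], [0, 0, 70, 0, 0.75], [0, 0, 110, 0, 0.75], [0, 0, 110, 0, 0.7], [0, 0, 110, 0, 0.6]]]'

```text
time_s: 31.15
tcp_pos: [0.5781, -0.2767, 0.0108]
tcp_rot: [-0.15, 0.989, -0.0, 0.001]
force: [0.4, -0.5, 1.0]
grip_width: 0.658
grip_force: 0.0
```

Emit:
jog_arm --rows '[[[0, 0, 0, 0, 0.3], [0, 0, 0, 0, 0.3], [0, 0, 0, 0, 0.3], [0, 0, 0, 0, 0.3], [0, 0, 0, 0, 0.3]]]'

```text
time_s: 31.78
tcp_pos: [0.5782, -0.2782, 0.0114]
tcp_rot: [-0.149, 0.989, -0.001, 0.001]
force: [0.6, 1.3, 6.9]
grip_width: 0.456
grip_force: 30.0
```

Emit:
jog_arm --rows '[[[0, 0, -20, 0, 0.3], [0, 0, -60, 9, 0.3], [0, 0, -105, 18, 0.3], [0, 0, -112, 18, 0.3], [0, 0, -112, 18, 0.3]]]'

```text
time_s: 32.4
tcp_pos: [0.5766, -0.2773, 0.122]
tcp_rot: [0.006, 1.0, -0.0, 0.0]
force: [-0.7, 0.0, -2.9]
grip_width: 0.457
grip_force: 30.0
```

Emit:
jog_arm --rows '[[[0, 0, 0, 0, 0.3], [0, 0, 0, 0, 0.3]]]'

```text
time_s: 32.65
tcp_pos: [0.576, -0.2768, 0.1198]
tcp_rot: [0.007, 1.0, 0.001, -0.001]
force: [-0.1, 0.8, -2.2]
grip_width: 0.453
grip_force: 30.0
```

```bash
python3 - <<'E'
from h import *
im=report(); print(bot.sense()["grip_width"],go(592.7,206.3,120,89.2))
cv2.imwrite("pics/t3.png",cv2.resize(im[200:310,135:480,::-1],None,fx=2.3,fy=2.3,interpolation=cv2.INTER_CUBIC))
E
```

```text
32.7 [ 576.2 -277.   120. ] tray xy [  37.3 -483.5] f [-0.2  1.  -1.7]
[592.3 128.5  69.8  51.9  -1.   -0.6] tray [ 47.7 -77.8] 211
[503.8 132.4  68.5  51.5  -1.   -1.4] tray [-40.9 -75.2] 203
[502.5 288.8  68.5  56.5  -1.3  -2.4] tray [-44.4  81.2] 255
[496.9 207.2  66.6  54.   -0.8  -0.6] tray [-48.8  -0.5] 224
0.45544523122968944 [ -9.7 483.5   0.8  -0. ]
```

View pics/t3.png

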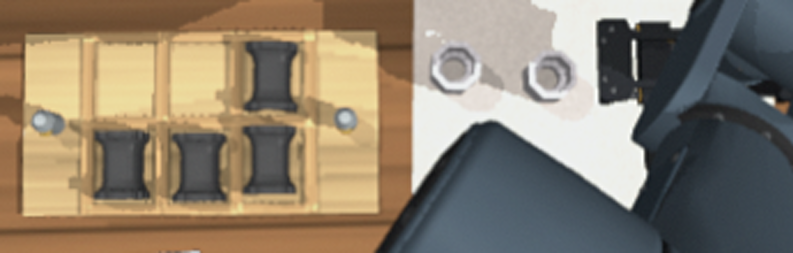

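The crop shows four saddles in the tray. A, at (270,160), now presses up against the far batten, so I'll re-seat it later. First E goes to the far mid bay.

Emit:
jog_arm --rows '[[[-1, 60, 0, 0, 0.3], [-2, 120, 0, 0, 0.3], [-4, 180, 0, 0, 0.3], [-5, 240, 0, 0, 0.3], [-6, 300, 0, 0, 0.3]]]'

```text
time_s: 33.33
tcp_pos: [0.587, 0.0242, 0.1209]
tcp_rot: [0.007, 1.0, 0.0, -0.0]
force: [1.0, -0.1, -2.6]
grip_width: 0.454
grip_force: 30.0
```

Emit:
jog_arm --rows '[[[-1, 60, 0, 0, 0.3], [-2, 120, 0, 0, 0.3], [-3, 165, 0, 0, 0.3], [-3, 184, 0, 0, 0.3], [-3, 184, 0, 0, 0.3]]]'

```text
time_s: 33.95
tcp_pos: [0.5925, 0.207, 0.121]
tcp_rot: [0.006, 1.0, -0.0, -0.0]
force: [0.4, -0.7, -1.6]
grip_width: 0.457
grip_force: 30.0
```

Emit:
jog_arm --rows '[[[0, 0, 0, 0, 0.3], [0, 0, 40, 0, 0.3], [0, 0, 80, 0, 0.3], [0, 0, 93, 0, 0.3], [0, 0, 93, 0, 0.3]]]'

```text
time_s: 34.58
tcp_pos: [0.5928, 0.205, 0.028]
tcp_rot: [0.008, 1.0, -0.0, -0.001]
force: [0.8, -0.0, -2.4]
grip_width: 0.454
grip_force: 30.0
```

```bash
python3 - <<'E'
from h import *
print(bot.sense()["tcp_pos"]*1000,bot.sense()["force"],go(592.2,206.3,19.5,89.2))
E
```

```text
[592.77535074 205.03044788  28.01258969] [ 0.79293524 -0.01410259 -2.42572292] [ 0.6  1.3  8.5 -0.1]
```

Emit:
jog_arm --rows '[[[0, 1, 3, 0, 0.3], [0, 1, 6, 0, 0.3], [0, 1, 7.5, 0, 0.3], [0, 1, 8.5, 0, 0.3], [0, 1, 8.5, 0, 0.3]]]'

```text
time_s: 35.2
tcp_pos: [0.5929, 0.2074, 0.0201]
tcp_rot: [0.007, 1.0, 0.0, 0.0]
force: [-0.5, -0.1, -1.9]
grip_width: 0.456
grip_force: 30.0
```

Emit:
jog_arm --rows '[[[0, 0, 0, 0, 0.56], [0, 0, 0, 0, 0.65], [0, 0, -2, 0, 0.65], [0, 0, -12, 0, 0.65], [0, 0, -40, 0, 0.65]]]'

```text
time_s: 35.83
tcp_pos: [0.5919, 0.2071, 0.0597]
tcp_rot: [0.007, 1.0, -0.0, -0.001]
force: [-0.1, 0.6, 0.2]
grip_width: 0.648
grip_force: 0.0
```

Emit:
jog_arm --rows '[[[0, 0, -40, 0, 0.75], [0, 0, -60, 0, 0.75], [0, -60, -60, 0, 0.75], [0, -120, -60, 0, 0.75], [0, -180, -60, 0, 0.75]]]'

```text
time_s: 36.45
tcp_pos: [0.5906, 0.0259, 0.1212]
tcp_rot: [0.007, 1.0, -0.0, 0.001]
force: [0.8, 0.5, 1.0]
grip_width: 0.75
grip_force: 0.0
```

Emit:
jog_arm --rows '[[[0, -60, 0, 0, 0.75], [0, -120, 0, 0, 0.75], [0, -180, 0, 0, 0.75], [0, -220, 0, 0, 0.75], [0, -220, 0, 0, 0.75]]]'

```text
time_s: 37.08
tcp_pos: [0.5876, -0.1965, 0.121]
tcp_rot: [0.01, 1.0, -0.001, 0.001]
force: [-0.1, 0.1, -0.4]
grip_width: 0.749
grip_force: 0.0
```

Emit:
jog_arm --rows '[[[0, 0, 0, 0, 0.75], [0, 0, 0, 0, 0.75]]]'

```text
time_s: 37.33
tcp_pos: [0.587, -0.1911, 0.1202]
tcp_rot: [0.006, 1.0, 0.0, -0.0]
force: [-0.3, -0.2, 1.0]
grip_width: 0.749
grip_force: 0.0
```

```bash
python3 - <<'E'
from h import *
report(); print(go(582,-380.5,120,73))
E
```

```text
37.375 [ 587.1 -191.   120.2] tray xy [  47.  -397.4] f [-0.1 -0.   0.3]
[593.  209.1  71.9  54.5  -1.4   3. ] tray [47.2  2.7] 235
[502.5 288.8  68.5  56.5  -1.3  -1.4] tray [-44.4  81.2] 246
[496.9 207.2  66.6  54.   -0.8  -0.5] tray [-48.8  -0.5] 218
[   2.8 -189.5    0.2   16.3]
```

Emit:
jog_arm --rows '[[[1, -60, 0, 5, 0.75], [2, -120, 0, 10, 0.75], [3, -170, 0, 16, 0.75], [3, -190, 0, 16, 0.75], [3, -190, 0, 16, 0.75]]]'

```text
time_s: 38.0
tcp_pos: [0.5815, -0.3824, 0.1198]
tcp_rot: [0.146, 0.989, 0.0, -0.0]
force: [0.2, 0.4, 0.3]
grip_width: 0.749
grip_force: 0.0
```

Emit:
jog_arm --rows '[[[0, 0, 0, 0, 0.75], [0, 0, 0, 0, 0.75]]]'

```text
time_s: 38.25
tcp_pos: [0.5818, -0.3802, 0.12]
tcp_rot: [0.145, 0.989, 0.0, -0.0]
force: [0.4, -0.1, 0.2]
grip_width: 0.749
grip_force: 0.0
```

```bash
sed -i 's/im.max(2)<75; out/im.max(2)<95; out/' h.py; python3 - <<'E'
from h import *
report(); s,im,o=wrist_saddles(lim=85); print(o); print(go(582,-380.5,9,73))
E
```

```text
38.3 [ 581.8 -380.5  120.1] tray xy [  44.3 -586.9] f [ 0.4  0.4 -0.1]
[594.2 209.3  74.4  56.7  -1.4   0.2] tray [48.5  2.9] 559
[592.3 129.4  74.4  54.1  -1.4  -0.5] tray [ 47.7 -76.9] 536
[503.6 132.4  68.9  51.5  -1.   -0.8] tray [-41.  -75.2] 519
[501.4 289.4  71.7  56.8  -0.5   1.4] tray [-45.5  81.8] 556
[498.1 207.1  69.   54.   -0.8   0.2] tray [-47.6  -0.5] 547
[[ 587.1 -383.7   84.4   55.9  -18.8  -17.5 6657.   317.5  242.2]]
[ -0.1   0.4 111.2   0.3]
```

Emit:
jog_arm --rows '[[[0, 0, 40, 1, 0.75], [0, 0, 80, 2, 0.75], [0, 0, 110, 2, 0.75], [0, 0, 110, 2, 0.7], [0, 0, 110, 2, 0.6]]]'

```text
time_s: 38.98
tcp_pos: [0.5824, -0.3829, 0.0112]
tcp_rot: [0.163, 0.987, -0.001, 0.001]
force: [0.6, -0.5, 0.0]
grip_width: 0.656
grip_force: 0.0
```

Emit:
jog_arm --rows '[[[0, 0, 0, 0, 0.3], [0, 0, 0, 0, 0.3], [0, 0, 0, 0, 0.3], [0, 0, 0, 0, 0.3], [0, 0, 0, 0, 0.3]]]'

```text
time_s: 39.6
tcp_pos: [0.5823, -0.3829, 0.0117]
tcp_rot: [0.164, 0.987, -0.0, 0.001]
force: [-0.3, 1.5, 6.3]
grip_width: 0.46
grip_force: 30.0
```

Emit:
jog_arm --rows '[[[0, 0, -20, 0, 0.3], [0, 0, -60, -9, 0.3], [0, 0, -105, -18, 0.3], [0, 0, -112, -18, 0.3], [0, 0, -112, -18, 0.3]]]'

```text
time_s: 40.22
tcp_pos: [0.5812, -0.3825, 0.1225]
tcp_rot: [0.008, 1.0, -0.0, 0.0]
force: [-0.4, -0.1, -0.6]
grip_width: 0.454
grip_force: 30.0
```

Emit:
jog_arm --rows '[[[0, 0, 0, 0, 0.3], [0, 0, 0, 0, 0.3]]]'

```text
time_s: 40.48
tcp_pos: [0.5805, -0.3817, 0.12]
tcp_rot: [0.007, 1.0, 0.001, -0.001]
force: [-0.7, 0.5, -1.9]
grip_width: 0.453
grip_force: 30.0
```

```bash
python3 - <<'E'
from h import *
print(bot.sense()["tcp_pos"]*1000,bot.sense()["grip_width"],go(593,286.3,120,89.2))
E
```

```text
[ 580.53436909 -381.74968062  120.01312355] 0.4533218524933528 [ -2.6 668.2   1.6  -0. ]
```

Emit:
jog_arm --rows '[[[0, 60, 0, 0, 0.3], [0, 120, 0, 0, 0.3], [-1, 180, 0, 0, 0.3], [-1, 240, 0, 0, 0.3], [-1, 300, 0, 0, 0.3]]]'

```text
time_s: 41.1
tcp_pos: [0.5863, -0.0807, 0.1212]
tcp_rot: [0.007, 1.0, 0.0, -0.001]
force: [0.7, 0.5, -1.7]
grip_width: 0.458
grip_force: 30.0
```

Emit:
jog_arm --rows '[[[0, 60, 0, 0, 0.3], [0, 120, 0, 0, 0.3], [-1, 180, 0, 0, 0.3], [-1, 240, 0, 0, 0.3], [-2, 300, 0, 0, 0.3]]]'

```text
time_s: 41.72
tcp_pos: [0.5925, 0.2192, 0.1211]
tcp_rot: [0.007, 1.0, -0.0, -0.001]
force: [1.8, -0.9, -1.0]
grip_width: 0.453
grip_force: 30.0
```

Emit:
jog_arm --rows '[[[0, 50, 0, 0, 0.3], [0, 68, 0, 0, 0.3], [0, 68, 0, 0, 0.3], [0, 68, 0, 0, 0.3], [0, 68, 40, 0, 0.3]]]'

```text
time_s: 42.35
tcp_pos: [0.5978, 0.2842, 0.0851]
tcp_rot: [0.008, 1.0, 0.001, 0.004]
force: [0.1, -1.2, -2.6]
grip_width: 0.457
grip_force: 30.0
```

Emit:
jog_arm --rows '[[[0, 0, 40, 0, 0.3], [0, 0, 52, 0, 0.3], [0, 0, 52, 0, 0.3], [0, 0, 52, 0, 0.3]]]'

```text
time_s: 42.85
tcp_pos: [0.5956, 0.2852, 0.0318]
tcp_rot: [0.007, 1.0, 0.0, 0.002]
force: [0.2, -0.3, -1.6]
grip_width: 0.454
grip_force: 30.0
```

```bash
python3 - <<'E'
from h import *
print(bot.sense()["tcp_pos"]*1000,bot.sense()["force"],go(594,286.3,20,89.2))
E
```

```text
[595.60420598 285.22263782  31.77928284] [ 0.16568336 -0.25048734 -1.56471633] [ 1.7  1.  11.8 -0.1]
```

Emit:
jog_arm --rows '[[[2, 1, 5, 0, 0.3], [2, 1, 9, 0, 0.3], [2, 1, 11, 0, 0.3], [2, 1, 11.5, 0, 0.3], [2, 1, 11.5, 0, 0.3]]]'

```text
time_s: 43.48
tcp_pos: [0.5918, 0.2865, 0.0197]
tcp_rot: [0.007, 1.0, -0.0, -0.0]
force: [-4.1, -0.2, 5.2]
grip_width: 0.455
grip_force: 30.0
```

Emit:
jog_arm --rows '[[[0, 0, 0, 0, 0.56], [0, 0, 0, 0, 0.65], [0, 0, -2, 0, 0.65], [0, 0, -12, 0, 0.65], [0, 0, -40, 0, 0.65]]]'

```text
time_s: 44.1
tcp_pos: [0.5909, 0.286, 0.0579]
tcp_rot: [0.007, 1.0, -0.0, -0.002]
force: [0.5, -0.1, 0.2]
grip_width: 0.651
grip_force: 0.0
```

Emit:
jog_arm --rows '[[[0, 0, -40, 0, 0.65], [0, 0, -60, 0, 0.65], [0, -60, -60, 0, 0.65], [0, -120, -60, 0, 0.65], [0, -180, -60, 0, 0.65]]]'

```text
time_s: 44.72
tcp_pos: [0.5897, 0.1049, 0.1195]
tcp_rot: [0.007, 1.0, -0.0, 0.001]
force: [0.1, -0.3, -0.1]
grip_width: 0.651
grip_force: 0.0
```

Emit:
jog_arm --rows '[[[0, -60, 0, 0, 0.65], [0, -120, 0, 0, 0.65], [0, -120, 0, 0, 0.65], [0, -120, 0, 0, 0.65]]]'

```text
time_s: 45.22
tcp_pos: [0.5878, -0.0135, 0.119]
tcp_rot: [0.008, 1.0, 0.0, 0.0]
force: [-0.6, -0.4, 0.6]
grip_width: 0.648
grip_force: 0.0
```

```bash
python3 - <<'E'
from h import *
im=report(); sc=bot.get_image("scene")
a=cv2.resize(im[205:300,140:400,::-1],(780,285),interpolation=cv2.INTER_CUBIC); b=cv2.resize(sc[210:390,130:530,::-1],(700,315),interpolation=cv2.INTER_CUBIC)
c=np.zeros((600,780,3),np.uint8); c[:285]=a; c[285:,:700]=b; cv2.imwrite("pics/m4.png",c)
print(go(503.2,131.5,120,89.2))
E
```

```text
45.275 [587.6 -12.7 118.9] tray xy [  45.  -219.1] f [-0.  -1.2  0.2]
[593.6 287.   74.4  59.4  -1.4  -1. ] tray [46.8 80.7] 578
[594.2 209.3  74.4  56.7  -1.4  -0.7] tray [48.5  3. ] 567
[592.8 128.5  74.5  54.4  -2.8  -1.3] tray [ 48.2 -77.9] 539
[501.4 289.4  71.7  56.8  -0.5   1.6] tray [-45.5  81.8] 565
[498.1 207.1  69.   54.   -0.8   0.1] tray [-47.6  -0.5] 551
[ 86.2 142.6  -1.2   0.1]
```

View pics/m4.png

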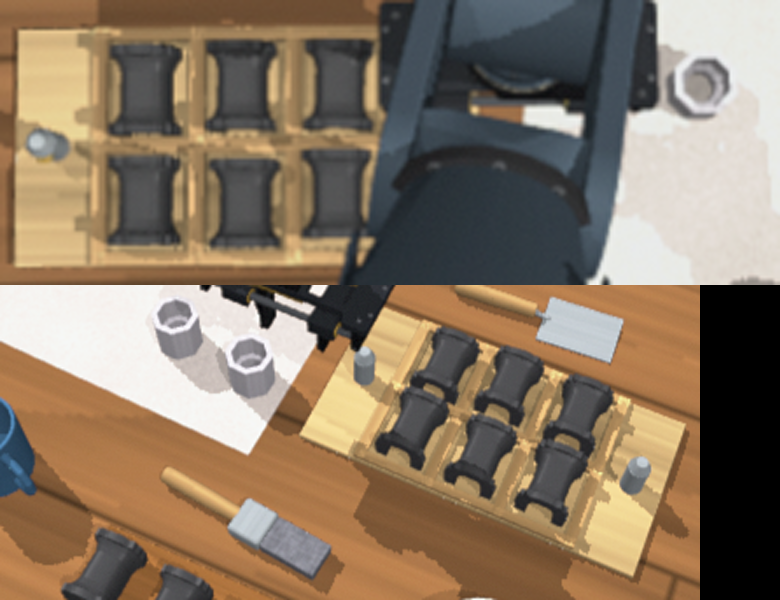

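All six saddles are in the tray. A, at (336,193) in the upper half, still crowds the far batten, so I'm regrasping it and moving it back by (−5, −3) mm.

Emit:
jog_arm --rows '[[[30, 50, 0, 0, 0.65], [60, 100, 0, 0, 0.65], [86, 142, 0, 0, 0.65], [86, 142, 0, 0, 0.65], [86, 142, 0, 0, 0.65]]]'

```text
time_s: 45.95
tcp_pos: [0.5044, 0.1307, 0.1189]
tcp_rot: [0.006, 1.0, -0.0, 0.001]
force: [0.7, -0.5, -0.1]
grip_width: 0.651
grip_force: 0.0
```

Emit:
jog_arm --rows '[[[0, 0, 40, 0, 0.65], [0, 0, 80, 0, 0.65], [0, 0, 96, 0, 0.65], [0, 0, 96, 0, 0.6], [0, 0, 96, 0, 0.55]]]'

```text
time_s: 46.58
tcp_pos: [0.505, 0.1294, 0.0235]
tcp_rot: [0.007, 1.0, 0.0, 0.001]
force: [0.0, 0.1, -0.3]
grip_width: 0.571
grip_force: 0.0
```

Emit:
jog_arm --rows '[[[0, 0, 0, 0, 0.3], [0, 0, 0, 0, 0.3], [0, 0, 0, 0, 0.3], [0, 0, 0, 0, 0.3]]]'

```text
time_s: 47.08
tcp_pos: [0.5047, 0.1298, 0.0237]
tcp_rot: [0.007, 1.0, 0.0, 0.001]
force: [-0.1, -0.2, 6.0]
grip_width: 0.453
grip_force: 30.0
```

Emit:
jog_arm --rows '[[[0, 0, -8, 0, 0.3], [0, 0, -14, 0, 0.3], [3, -2, -14, 0, 0.3], [5, -3, -14, 0, 0.3], [5, -3, -14, 0, 0.3]]]'

```text
time_s: 47.7
tcp_pos: [0.4981, 0.1265, 0.0363]
tcp_rot: [0.007, 1.0, -0.0, -0.001]
force: [-0.2, -0.2, -1.2]
grip_width: 0.453
grip_force: 30.0
```

```bash
python3 - <<'E'
from h import *
report()
print(bot.sense()["grip_width"],go(498,127.7,22,89.2))
E
```

```text
47.75 [498.4 126.6  36.3] tray xy [-46.2 -81.1] f [-0.2 -1.2 -1.7]
[591.2 287.8  75.5  59.6  -0.3   1. ] tray [44.4 81.4] 611
0.45400035835328334 [ 0.4  1.1 14.3 -0. ]
```

Emit:
jog_arm --rows '[[[-1, 1, 6, 0, 0.3], [-1, 1, 10, 0, 0.3], [-1, 1, 12, 0, 0.3], [-1, 1, 13, 0, 0.3], [-1, 1, 13, 0, 0.3]]]'

```text
time_s: 48.38
tcp_pos: [0.4995, 0.1277, 0.0237]
tcp_rot: [0.007, 1.0, -0.0, -0.0]
force: [-1.6, -0.1, 2.0]
grip_width: 0.453
grip_force: 30.0
```

Emit:
jog_arm --rows '[[[0, 0, 1, 0, 0.3], [0, 0, 2, 0, 0.3], [0, 0, 2, 0, 0.3]]]'

```text
time_s: 48.75
tcp_pos: [0.4995, 0.1277, 0.0236]
tcp_rot: [0.007, 1.0, -0.0, 0.0]
force: [-3.6, -0.5, 18.2]
grip_width: 0.453
grip_force: 30.0
```

Emit:
jog_arm --rows '[[[0, 0, 0, 0, 0.56], [0, 0, 0, 0, 0.62], [0, 0, -3, 0, 0.62], [0, 0, -20, 0, 0.62], [0, 0, -60, 0, 0.62]]]'

```text
time_s: 49.38
tcp_pos: [0.4984, 0.1275, 0.0806]
tcp_rot: [0.007, 1.0, -0.0, -0.002]
force: [0.5, -0.1, 0.5]
grip_width: 0.621
grip_force: 0.0
```

Emit:
jog_arm --rows '[[[0, 0, -50, 0, 1], [0, 0, -90, 0, 1], [0, 60, -100, 0, 1], [0, 120, -100, 0, 1], [0, 120, -100, 0, 1]]]'

```text
time_s: 50.0
tcp_pos: [0.5012, 0.2513, 0.1818]
tcp_rot: [0.004, 1.0, 0.001, 0.001]
force: [0.0, -0.2, 0.6]
grip_width: 0.987
grip_force: 0.0
```

```bash
python3 - <<'E'
from h import *
im=report(); a=im[205:260,265:400,::-1]; cv2.imwrite("pics/s5.png",cv2.resize(a,None,fx=5.8,fy=5.8,interpolation=cv2.INTER_CUBIC))
E
```

```text
50.05 [500.9 249.2 181.3] tray xy [-45.4  41.6] f [-0.  -1.2 -0.3]
[592.3 128.5  75.   56.5  -0.7   0.5] tray [ 47.7 -77.8] 552
[498.7 128.8  68.8  53.9  -1.1   0. ] tray [-45.9 -78.9] 531
```

View pics/s5.png

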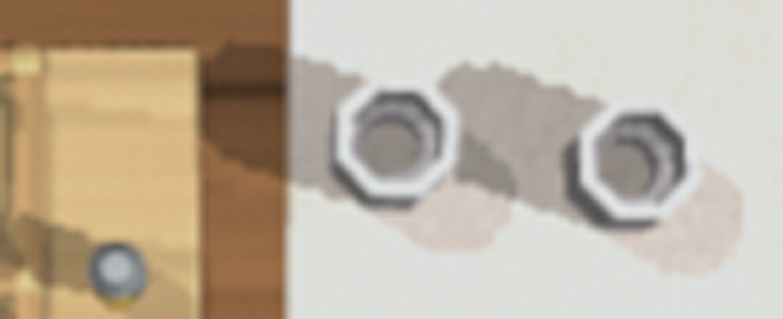

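A is now seated at (−46, −80). In the crop the sleeve tops are centred at (398,144) and (636,164), and the right post top is at (118,268).

```bash
python3 - <<'E'
from h import *
np.set_printoptions(suppress=True,precision=1)
ci=bot.camera_info("top")
f=lambda p:((p[0]+.5)/5.8-.5+265,(p[1]+.5)/5.8-.5+205)
print(cast(ci,[f((398,144)),f((636,164))],.056)*1000, cast(ci,[f((118,268))],.062)*1000)
print(bot.sense()["tcp_pos"]*1000)
im=bot.get_image("top"); g=im[195:260,265:400]; hsv=cv2.cvtColor(g,cv2.COLOR_RGB2HSV)
E
```

```text
[[ 592.1  -68.2   56. ]
 [ 581.5 -166.9   56. ]] [[543.   48.5  62. ]]
[500.9 249.2 181.3]
```

Emit:
jog_arm --rows '[[[-18, -60, 0, 0, 1], [-36, -120, 0, 0, 1], [-54, -180, 0, 0, 1], [-72, -240, 0, 0, 1], [-88, -292, 0, 0, 1]]]'

```text
time_s: 50.72
tcp_pos: [0.5847, -0.0498, 0.1812]
tcp_rot: [0.009, 1.0, -0.0, -0.001]
force: [0.8, 0.7, -0.5]
grip_width: 0.998
grip_force: 0.0
```

Emit:
jog_arm --rows '[[[-8, -24, 0, 0, 1], [-8, -24, 30, 0, 1], [-8, -24, 60, 0, 1], [-8, -24, 60, 0, 1], [-8, -24, 60, 0, 1]]]'

```text
time_s: 51.35
tcp_pos: [0.5931, -0.0697, 0.1222]
tcp_rot: [0.007, 1.0, -0.0, 0.0]
force: [0.2, -0.1, 0.3]
grip_width: 0.999
grip_force: 0.0
```

```bash
python3 - <<'E'
from h import *
print(bot.sense()["tcp_pos"]*1000,go(592.1,-68.2,18,89.2))
im=bot.get_image("wrist"); cv2.imwrite("pics/w6.png",im[:,:,::-1])
E
```

```text
[593.10499592 -69.72269277 122.18513327] [  1.1   1.5 104.2  -0. ]
```

View pics/w6.png

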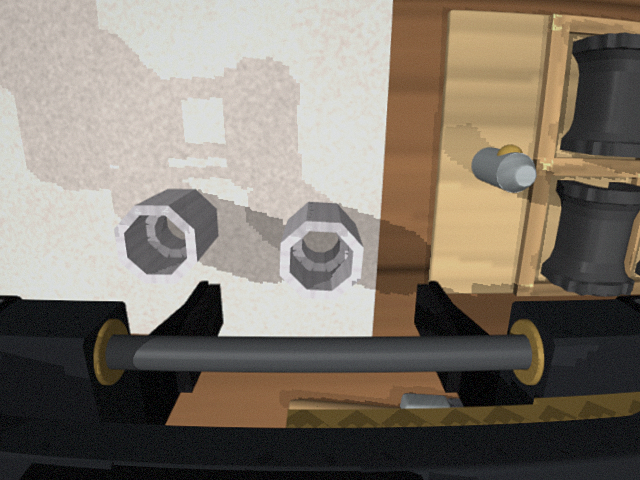

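The sleeve top is at (321,255), midway between the fingers, with its flats nearly square to them. I'm descending to grip it.

Emit:
jog_arm --rows '[[[1, 1, 40, 0, 1], [1, 1, 80, 0, 1], [1, 1, 103, 0, 1], [1, 1, 103, 0, 0.8], [1, 1, 103, 0, 0.7]]]' --force 50

```text
time_s: 52.02
tcp_pos: [0.5933, -0.0689, 0.0202]
tcp_rot: [0.007, 1.0, -0.0, 0.001]
force: [0.3, 0.7, -0.3]
grip_width: 0.857
grip_force: 0.0
```

Emit:
jog_arm --rows '[[[0, 0, 0, 0, 0.4], [0, 0, 0, 0, 0.4], [0, 0, 0, 0, 0.4], [0, 0, 0, 0, 0.4], [0, 0, 0, 0, 0.4]]]' --force 50

```text
time_s: 52.65
tcp_pos: [0.5925, -0.0687, 0.0195]
tcp_rot: [0.007, 1.0, -0.0, 0.001]
force: [-1.7, 0.7, 6.5]
grip_width: 0.572
grip_force: 49.8
```

Emit:
jog_arm --rows '[[[0, 0, -40, 0, 0.4], [0, 0, -90, 0, 0.4], [0, 0, -130, 0, 0.4], [0, 0, -130, 0, 0.4], [0, 0, -130, 0, 0.4]]]'

```text
time_s: 53.28
tcp_pos: [0.5908, -0.0684, 0.1475]
tcp_rot: [0.007, 1.0, 0.0, -0.001]
force: [-0.7, 0.6, -1.8]
grip_width: 0.572
grip_force: 49.7
```

```bash
python3 - <<'E'
from h import *
report();print(go(547.9,365,148,89.2))
E
```

```text
53.325 [590.4 -68.3 146.8] tray xy [  48.6 -274.6] f [-0.7  0.8 -1.3]
[594.2 209.3  74.4  56.6  -1.4  -1.8] tray [48.5  3. ] 550
[592.3 129.4  74.4  54.1  -1.4  -0.3] tray [ 47.7 -76.9] 535
[592.4 287.   72.   59.4  -1.4   0.1] tray [45.6 80.7] 571
[501.4 289.4  71.7  56.8  -0.5   1.4] tray [-45.5  81.8] 559
[498.7 128.8  68.8  53.9  -1.1  -0.1] tray [-46.  -78.9] 525
[498.1 207.1  69.   54.   -0.8  -0.3] tray [-47.6  -0.5] 547
[ 48.7 432.6  -0.6  -0. ]
```

Emit:
jog_arm --rows '[[[7, 60, 0, 0, 0.4], [14, 120, 0, 0, 0.4], [20, 180, 0, 0, 0.4], [27, 240, 0, 0, 0.4], [34, 300, 0, 0, 0.4]]]'

```text
time_s: 53.95
tcp_pos: [0.5606, 0.2333, 0.1461]
tcp_rot: [0.007, 1.0, -0.001, -0.002]
force: [1.5, 0.9, -1.2]
grip_width: 0.573
grip_force: 49.7
```

Emit:
jog_arm --rows '[[[7, 60, 0, 0, 0.4], [13, 115, 0, 0, 0.4], [15, 133, 0, 0, 0.4], [15, 133, 0, 0, 0.4], [15, 133, 0, 0, 0.4]]]'

```text
time_s: 54.58
tcp_pos: [0.5489, 0.3631, 0.1474]
tcp_rot: [0.008, 1.0, -0.001, -0.001]
force: [0.5, -0.9, -1.2]
grip_width: 0.57
grip_force: 49.7
```

Emit:
jog_arm --rows '[[[0, 0, 30, 0, 0.4], [0, 0, 56, 0, 0.4], [0, 0, 56, 0, 0.4], [0, 0, 56, 0, 0.4]]]'

```text
time_s: 55.08
tcp_pos: [0.5502, 0.364, 0.0934]
tcp_rot: [0.008, 1.0, 0.0, 0.001]
force: [-0.3, -0.1, -0.4]
grip_width: 0.57
grip_force: 49.7
```

```bash
python3 - <<'E'
from h import *
np.set_printoptions(suppress=True,precision=1)
ci=bot.camera_info("top")
print(cast(ci,[(140+62.5/4.8-.5,205+228.5/4.8-.5)],.062)*1000)
print(bot.sense()["tcp_pos"]*1000,go(547.9,365,80,89.2))
im=bot.get_image("wrist"); cv2.imwrite("pics/w7.png",im[:,:,::-1])
E
```

```text
[[547.5 363.3  62. ]]
[550.2 364.   93.4] [ 2.3  0.9 13.4 -0.1]
```

View pics/w7.png

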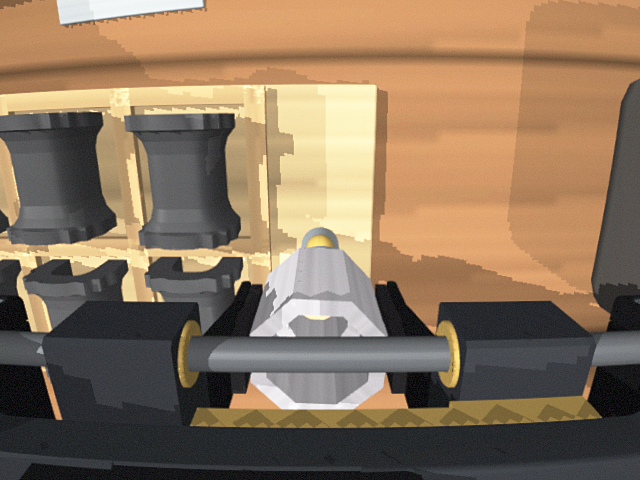

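The post tip with its ball shows at (320,240), in line sideways with the sleeve centre at (318,350). I'm correcting 2 mm in x and lowering gently.

Emit:
jog_arm --rows '[[[2, 0, 0, 0, 0.4], [2, 0, 8, 0, 0.4], [2, 0, 14, 0, 0.4], [2, 0, 20, 0, 0.4], [2, 0, 20, 0, 0.4]]]'

```text
time_s: 55.75
tcp_pos: [0.5466, 0.3648, 0.0716]
tcp_rot: [0.007, 1.0, -0.0, -0.001]
force: [-0.9, -0.1, -1.3]
grip_width: 0.57
grip_force: 49.7
```

Emit:
jog_arm --rows '[[[0, 0, 3, 0, 0.4], [0, 0, 6, 0, 0.4], [0, 0, 6, 0, 0.4]]]'

```text
time_s: 56.12
tcp_pos: [0.5463, 0.3649, 0.0661]
tcp_rot: [0.007, 1.0, -0.0, -0.001]
force: [-1.5, 0.3, -1.5]
grip_width: 0.572
grip_force: 49.8
```

Emit:
jog_arm --rows '[[[0, 0, 6, 0, 0.4], [0, 0, 12, 0, 0.4], [0, 0, 18, 0, 0.4], [0, 0, 24, 0, 0.4], [0, 0, 24, 0, 0.4]]]'

```text
time_s: 56.75
tcp_pos: [0.544, 0.365, 0.0417]
tcp_rot: [0.007, 1.0, -0.001, -0.003]
force: [-6.0, 1.6, 0.7]
grip_width: 0.573
grip_force: 49.8
```

Emit:
jog_arm --rows '[[[0, 0, 5, 0, 0.4], [0, 0, 10, 0, 0.4], [0, 0, 13, 0, 0.4], [0, 0, 14, 0, 0.4], [0, 0, 14, 0, 0.4]]]'

```text
time_s: 57.38
tcp_pos: [0.5461, 0.3648, 0.0281]
tcp_rot: [0.007, 1.0, -0.0, -0.001]
force: [-5.9, 0.6, -2.2]
grip_width: 0.575
grip_force: 49.8
```

Emit:
jog_arm --rows '[[[-1, 0, 1, 0, 0.4], [-1, 0, 2, 0, 0.4], [-1, 0, 3, 0, 0.4], [-1, 0, 3, 0, 0.4]]]'

```text
time_s: 57.88
tcp_pos: [0.5461, 0.3648, 0.0276]
tcp_rot: [0.007, 1.0, -0.0, -0.002]
force: [-10.5, -0.6, 11.1]
grip_width: 0.569
grip_force: 49.9
```

The sleeve is bottomed out at z 27.6 against an expected 27.5. I'm releasing it and going to sleeve 2.

Emit:
jog_arm --rows '[[[0, 0, -2, 0, 0.6], [0, 0, -2, 0, 0.68], [0, 0, -2, 0, 0.68], [0, 0, -20, 0, 0.68], [0, 0, -60, 0, 0.68]]]'

```text
time_s: 58.5
tcp_pos: [0.5474, 0.3643, 0.0851]
tcp_rot: [0.007, 1.0, -0.001, -0.002]
force: [0.9, 0.5, 0.2]
grip_width: 0.677
grip_force: 0.0
```

Emit:
jog_arm --rows '[[[0, 0, -60, 0, 1], [-10, -50, -95, 0, 1], [-18, -110, -95, 0, 1], [-26, -170, -95, 0, 1], [-34, -230, -95, 0, 1]]]'

```text
time_s: 59.12
tcp_pos: [0.5797, 0.1327, 0.1823]
tcp_rot: [0.007, 1.0, -0.0, 0.002]
force: [-0.0, -0.2, -0.2]
grip_width: 0.994
grip_force: 0.0
```

Emit:
jog_arm --rows '[[[-2, -60, 0, 0, 1], [-4, -120, 0, 0, 1], [-6, -180, 0, 0, 1], [-8, -240, 0, 0, 1], [-8, -280, 0, 0, 1]]]'

```text
time_s: 59.75
tcp_pos: [0.5835, -0.149, 0.182]
tcp_rot: [0.008, 1.0, -0.001, 0.001]
force: [1.1, -0.1, -0.1]
grip_width: 0.997
grip_force: 0.0
```

Emit:
jog_arm --rows '[[[0, 0, 0, 0, 1], [0, 0, 0, 0, 1], [0, 0, 0, 0, 1]]]'

```text
time_s: 60.12
tcp_pos: [0.5828, -0.144, 0.1809]
tcp_rot: [0.006, 1.0, 0.0, 0.0]
force: [0.2, -0.1, -0.7]
grip_width: 1.0
grip_force: 0.0
```

```bash
python3 - <<'E'
from h import *
im=report(); np.set_printoptions(suppress=True,precision=1)
print(go(581.5,-166.9,19,89.2)); ci=bot.camera_info("wrist"); w=bot.get_image("wrist")
m=w.min(2)>215; m[295:]=0; g=cv2.cvtColor(w,cv2.COLOR_RGB2GRAY)
cv2.imwrite("pics/m8.png",np.vstack([cv2.resize(im[205:300,140:400,::-1],(640,234)),w[90:430,:,::-1]]))
E
```

```text
60.175 [ 582.9 -144.   180.8] tray xy [  42.1 -350.4] f [-0.4  0.3  0. ]
[593.  209.3  71.9  56.6  -1.4  -2.3] tray [47.2  3. ] 542
[592.3 129.4  74.4  54.1  -1.4  -0.1] tray [ 47.7 -76.9] 531
[592.5 288.2  72.   57.   -1.4  -0.1] tray [45.6 81.9] 565
[501.4 289.4  71.7  56.8  -0.5   2.1] tray [-45.5  81.8] 559
[498.7 128.8  68.8  53.9  -1.1  -0.1] tray [-46.  -78.9] 525
[498.1 207.1  69.   54.   -0.8   0.1] tray [-47.6  -0.5] 543
[  1.1 -23.  161.8   0.1]
```

View pics/m8.png

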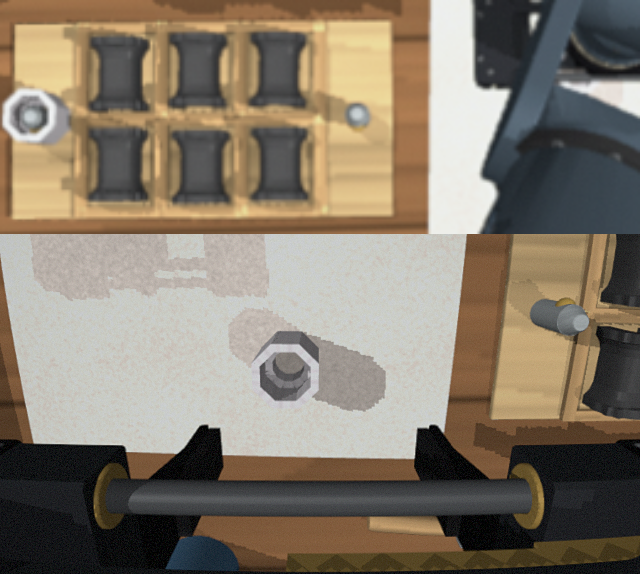

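The left sleeve is on its post at (33,116), with the post tip visible inside the bore. Sleeve 2 is in the wrist view at (287,372), as expected.

Emit:
jog_arm --rows '[[[1, -23, 20, 0, 1], [1, -23, 60, 0, 1], [1, -23, 60, 0, 1], [1, -23, 110, 0, 1], [1, -23, 140, 0, 1]]]'

```text
time_s: 60.85
tcp_pos: [0.5814, -0.1689, 0.0396]
tcp_rot: [0.007, 1.0, 0.0, -0.0]
force: [-0.8, 0.3, 0.3]
grip_width: 1.003
grip_force: 0.0
```

Emit:
jog_arm --rows '[[[0, 0, 20, 0, 1], [0, 0, 21, 0, 1], [0, 0, 21, 0, 0.7], [0, 0, 21, 0, 0.4], [0, 0, 21, 0, 0.4]]]'

```text
time_s: 61.48
tcp_pos: [0.5822, -0.1688, 0.0206]
tcp_rot: [0.007, 1.0, -0.0, 0.001]
force: [-0.4, 0.1, 1.3]
grip_width: 0.743
grip_force: 0.0
```

Emit:
jog_arm --rows '[[[0, 0, 0, 0, 0.4], [0, 0, 0, 0, 0.4], [0, 0, 0, 0, 0.4], [0, 0, 0, 0, 0.4], [0, 0, 0, 0, 0.4]]]'

```text
time_s: 62.1
tcp_pos: [0.5817, -0.1686, 0.0199]
tcp_rot: [0.007, 1.0, -0.0, 0.0]
force: [-0.2, -0.1, 5.0]
grip_width: 0.57
grip_force: 50.0
```

Emit:
jog_arm --rows '[[[0, 0, -40, 0, 0.4], [0, 0, -90, 0, 0.4], [0, 0, -130, 0, 0.4], [0, 0, -130, 0, 0.4], [0, 0, -130, 0, 0.4]]]'

```text
time_s: 62.72
tcp_pos: [0.5803, -0.168, 0.1481]
tcp_rot: [0.007, 1.0, 0.001, -0.001]
force: [-0.6, -0.1, -2.7]
grip_width: 0.567
grip_force: 50.0
```

```bash
python3 - <<'E'
from h import *
print(bot.sense()["grip_width"],go(543.5,49,148,89.2))
E
```

```text
0.5669141383990367 [ 39.9 216.4   0.5  -0. ]
```

Emit:
jog_arm --rows '[[[11, 60, 0, 0, 0.4], [22, 120, 0, 0, 0.4], [33, 180, 0, 0, 0.4], [41, 216, 0, 0, 0.4], [41, 216, 0, 0, 0.4]]]'

```text
time_s: 63.35
tcp_pos: [0.5406, 0.0509, 0.1472]
tcp_rot: [0.005, 1.0, 0.001, -0.003]
force: [0.3, -1.3, -2.1]
grip_width: 0.567
grip_force: 50.0
```

Emit:
jog_arm --rows '[[[0, 0, 0, 0, 0.4], [0, 0, 30, 0, 0.4], [0, 0, 56, 0, 0.4], [0, 0, 56, 0, 0.4], [0, 0, 56, 0, 0.4]]]'

```text
time_s: 63.98
tcp_pos: [0.5444, 0.047, 0.0938]
tcp_rot: [0.008, 1.0, -0.0, 0.0]
force: [-0.3, -0.1, -2.0]
grip_width: 0.568
grip_force: 50.0
```

```bash
python3 - <<'E'
from h import *
print(bot.sense()["tcp_pos"]*1000,go(542.5,49,80,89.2))
E
```

```text
[544.37206858  46.98107467  93.81022528] [ 1.9  2.  13.8 -0.1]
```

Emit:
jog_arm --rows '[[[1, 1, 0, 0, 0.4], [1, 1, 8, 0, 0.4], [1, 1, 14, 0, 0.4], [1, 1, 20, 0, 0.4], [1, 1, 20, 0, 0.4]]]'

```text
time_s: 64.6
tcp_pos: [0.5421, 0.0491, 0.0729]
tcp_rot: [0.007, 1.0, 0.0, -0.001]
force: [0.3, -0.0, -1.8]
grip_width: 0.564
grip_force: 50.0
```

Emit:
jog_arm --rows '[[[0, 0, 3, 0, 0.4], [0, 0, 6, 0, 0.4], [0, 0, 6, 0, 0.4]]]'

```text
time_s: 64.97
tcp_pos: [0.5422, 0.0491, 0.0672]
tcp_rot: [0.007, 1.0, 0.0, -0.0]
force: [-0.3, -0.1, -1.4]
grip_width: 0.571
grip_force: 50.0
```

Emit:
jog_arm --rows '[[[0, 0, 6, 0, 0.4], [0, 0, 12, 0, 0.4], [0, 0, 18, 0, 0.4], [0, 0, 24, 0, 0.4], [0, 0, 24, 0, 0.4]]]'

```text
time_s: 65.6
tcp_pos: [0.5401, 0.0492, 0.043]
tcp_rot: [0.007, 1.0, 0.0, -0.003]
force: [-5.2, -0.4, -0.1]
grip_width: 0.566
grip_force: 50.0
```

Emit:
jog_arm --rows '[[[0, 0, 5, 0, 0.4], [0, 0, 10, 0, 0.4], [0, 0, 13, 0, 0.4], [0, 0, 15, 0, 0.4], [0, 0, 15, 0, 0.4]]]'

```text
time_s: 66.22
tcp_pos: [0.5423, 0.0491, 0.0282]
tcp_rot: [0.007, 1.0, 0.0, -0.001]
force: [-3.9, 0.6, -4.0]
grip_width: 0.569
grip_force: 50.0
```

Emit:
jog_arm --rows '[[[0, 0, 1, 0, 0.4], [0, 0, 2, 0, 0.4], [0, 0, 3, 0, 0.4], [0, 0, 3, 0, 0.4]]]'

```text
time_s: 66.72
tcp_pos: [0.5422, 0.0491, 0.0279]
tcp_rot: [0.007, 1.0, -0.0, 0.0]
force: [-7.4, -0.1, 16.2]
grip_width: 0.57
grip_force: 50.0
```

The second sleeve is home at z 27.9. I'm releasing it, backing off and checking.

Emit:
jog_arm --rows '[[[0, 0, -2, 0, 0.6], [0, 0, -2, 0, 0.68], [0, 0, -2, 0, 0.68], [0, 0, -20, 0, 0.68], [0, 0, -60, 0, 0.68]]]'

```text
time_s: 67.35
tcp_pos: [0.5418, 0.049, 0.0845]
tcp_rot: [0.007, 1.0, 0.0, -0.002]
force: [0.9, 1.1, -0.1]
grip_width: 0.677
grip_force: 0.0
```

Emit:
jog_arm --rows '[[[0, 0, -60, 0, 1], [0, 0, -100, 0, 1], [10, -60, -100, 0, 1], [20, -120, -100, 0, 1], [30, -170, -100, 0, 1]]]'

```text
time_s: 67.97
tcp_pos: [0.5105, -0.1226, 0.1858]
tcp_rot: [0.007, 1.0, -0.0, 0.001]
force: [1.0, -0.7, -1.0]
grip_width: 0.994
grip_force: 0.0
```

Emit:
jog_arm --rows '[[[10, -50, 0, 0, 1], [20, -100, 0, 0, 1], [20, -100, 0, 0, 1], [20, -100, 0, 0, 1]]]'

```text
time_s: 68.47
tcp_pos: [0.4886, -0.22, 0.1852]
tcp_rot: [0.008, 1.0, 0.0, -0.0]
force: [0.4, -0.1, 0.4]
grip_width: 1.002
grip_force: 0.0
```

```bash
python3 - <<'E'
from h import *
im=report(); sc=bot.get_image("scene")
c=np.zeros((590,780,3),np.uint8); c[:230]=cv2.resize(im[205:297,140:452,::-1],(780,230),interpolation=cv2.INTER_CUBIC); c[230:,:760]=cv2.resize(sc[210:390,150:530,::-1],(760,360),interpolation=cv2.INTER_CUBIC); cv2.imwrite("pics/m9.png",c)
E
```

```text
68.525 [ 488.7 -219.3  185.3] tray xy [ -51.  -427.1] f [-0.2  0.5 -0. ]
[593.2 287.8  74.7  59.6  -0.3  -0. ] tray [46.4 81.4] 588
[594.2 209.3  74.4  56.7  -1.4  -1.7] tray [48.5  3. ] 574
[592.3 128.2  74.4  56.5  -1.4  -1.3] tray [ 47.7 -78.1] 567
[501.4 289.4  71.7  56.8  -0.5   2. ] tray [-45.5  81.8] 576
[498.7 128.8  68.8  53.9  -1.1  -0.1] tray [-45.9 -78.9] 530
[498.1 205.9  69.3  56.2  -0.6   1.1] tray [-47.6  -1.7] 554
```

View pics/m9.png

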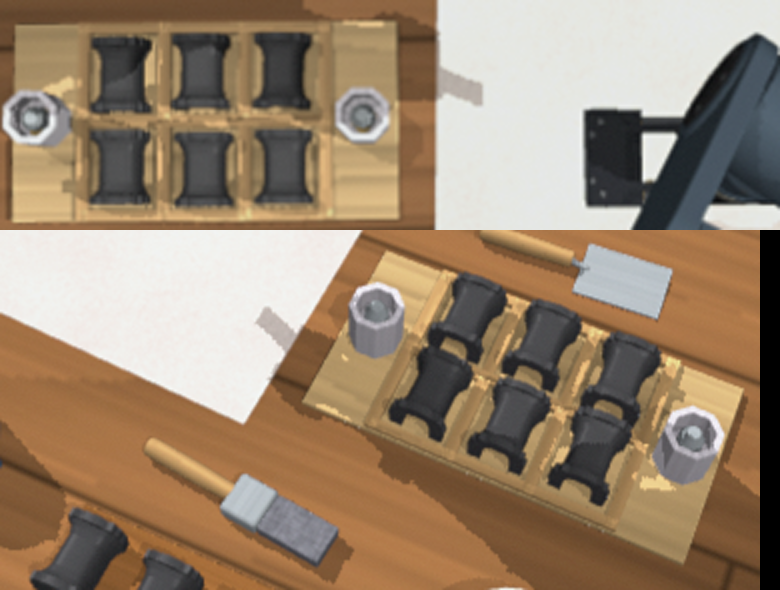

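Both sleeves are home on their posts, at (33,118) and (362,115). All six saddles are flat and in line in their bays, so I'm handing in.

```bash
python3 -c "
from workcell import bot
print(bot.sign_off())"
```

```text
the job is handed in; nothing more can be done
None
```

All six saddles from the paper are set flat in their own bays, both sleeves are pushed fully home on their posts, and the job was handed in at about 69 s; I had to re-seat one saddle (near right bay) before fitting the sleeves.

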